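# Clear the carving vise and hold its spring jaw open at the mark

## Robot

A 7-joint arm with a two-finger parallel gripper is mounted at the origin on the work surface. World frame = base frame: x ahead of the robot, y to its left, z up, the work surface at z = 0. Lengths are in m, angles in degrees, forces in N, time in s.
With the tool pointing down it reaches from about 0.425 to 0.875 m from the base axis. Payload 4.7 kg.
Tool frame: the origin (TCP) lies at the very end of the fingers, on their centre line; the grasp point (between the pads) lies 19 mm behind it; z points along the fingers, y is the direction in which the jaws open and shut (so a half turn about z gives the same grasp; the last joint's range is limited). The gripper opens to 87 mm and grips with 3 to 60 N. Pads are 19 mm wide; open, the fingers measure 117 mm over their backs; the gripper's body (75 mm by 190 mm) begins 51 mm behind the grasp point.
Start: joints at [67.5, 18.392, -4.016, 83.108, 1.295, 78.541, -3.26], TCP at [0.257, -0.597, 0.193] pointing down, gripper open.
Joint ranges: [-163.93, 163.93], [-17.29, 119.83], [-79.2, 71.16], [3.27, 140.29], [-89.18, 269.18], [5.43, 117.66], [-154.24, 154.24]. Speed limits (degrees/s): [147.25, 147.25, 180, 180, 180, 180, 180].

## Interface

Orientations are given as [roll, pitch, yaw] about the fixed x, y, z axes, in that order (R = Rz(yaw) Ry(pitch) Rx(roll)).
In Python, from cell import sensors, imaging, ticket gives the robot as it stands.
- The arm moves only by the tool carry_out, never from a script. Its argument "plan" is a list of rows, each an object of numbers: "fingers": the closure, from -1 (fully open) to 1 (shut); "dx", "dy", "dz": the shift along the tool's x, y, z normalised to -1 to 1, where 1 is 0.03 m; "rx", "ry", "rz": the turn, a rotation vector about the tool's x, y, z normalised to -1 to 1, where 1 is 10 degrees. A call has 1 to 12 rows; each row shifts and turns the commanded pose from where the row before left it, along the tool's axes as they then stand; what a row does not reach is not made up. A row lasts 1/8 s, in which the tool goes at most 62.5 mm and 10.7 degrees, less where a joint would pass 70% of its speed; a pose out of reach is approached as far as the arm can. A call with a number of a shift or a turn outside -1 to 1 is refused whole. A call with a gripper value outside its range is refused whole. The fingers move at their own pace and stop on an object; "force" is the grip in N (left out, the last holds). Time passes only in rows, so rows that do not move let the fingers close. It gives the time, the measured TCP pose, the force and the opening at its end, in the units of the state.
- sensors.get_obs(): the state, without advancing time (a new reading comes with each control period).
- imaging.read_camera(name): name is "side" or "top"; returns a dict with "color" (420x560x3 uint8, red, green, blue), "mtx" (3x3 intrinsics, pixels), "extrinsics" (4x4, takes a point from world to camera coordinates). Camera axes: x right, y down, z forward; pixel columns grow to the right and rows downward; lengths in m; the calibration is good to about 2 mm. A picture is of the moment at which its call begins. There is no depth.
- ticket.sign_off(): hands the job in, once; it reports no verdict.
The state is a dict: "time_s": time; "qpos": joint angles; "joint_velocities": joint speeds; "effort": joint torques, N m; "tool_pos": TCP position; "tool_rot": TCP orientation; "force": force on the tool from outside, world axes, zero at the start; "wrist_torque": the same for the moment, N m; "grip_width": finger opening in m.
Only numpy, scipy, OpenCV 4.12 (cv2) and the standard library are available. Lean on these libraries where they do the work, as an engineer would, in place of code of your own. Each camera call takes 0.05 s, during which the arm holds its last target.

## Task

Clear the vise for the carver: take the empty blue cup off the vise bed and stand it fully down inside the matching cup on the bench, let go of it, then take the vise's wooden crossbar and pull the spring-closed jaw open until its brass pointer stands within the width of the red mark. Finish while still holding the jaw there against its spring - do not let go of the crossbar at the end. Leave everything else on the bench where it is.

Things in the scene. Friction and masses are not known exactly. Their poses are not given: they have to be found in the camera images.
- cup_a_mid (a point): cup to move: blue-painted turned wood, 85 mm tall, empty, 80-170 g, upright on the vise bed (18 mm above bench) in the jaw's path. Foot 40 mm across, widening to 54 mm at 52 mm height; from 58 to 85 mm height a straight collar, 62 mm outside, 56 inside: grasp this. Inner floor 32 mm above the foot. Point on the axis, half-way up (42.5 mm above the foot); z up.
- cup_b_mid (a point): matching cup of the same shape, empty, loose, upright on the bench left or right of the vise. A cup fully down inside it rests about 32 mm higher than it with about 1 mm of play, its collar just clear above this cup's rim. Point on the axis, half-way up (42.5 mm above the foot); z up.
- vise: the carving vise, bolted down: dark steel bed 300 mm (its x) by 150 mm (its y), 18 mm thick, with a green fixed jaw 68 mm high at its +x end. Origin at the centre of the bed's underside; yaw is the bed's direction. The moving jaw opens along the bed's -x, towards the robot.
- jaw (a joint): opening of the moving jaw in m: 0 = shut (spring-held, its start), grows as it slides along the bed's -x, stop at 0.10. The spring always pulls it shut: about 6 N at 0, rising 0.8 N per cm, to about 12 N at 0.08; it snaps shut when let go.
- handle_bar (a point): middle of the wooden crossbar: round bar 18 mm thick, 70 mm long along the vise's y, its centre 115 mm above the bench and 53 mm above the top of the green jaw block (60 x 90 mm), on a 12 mm steel stem. Grasp it from above with the fingers one each side of it along the vise's x. It moves with the jaw.
- pointer (a point): tip of the brass pointer that sticks out from the moving jaw's +y side, 24 mm above the bench; axes as the vise's. It moves with the jaw; the jaw shut, it lies at x = +0.08 m, y = +0.058 m in the vise's frame.
- mark_mid (a point): centre of the top of the red mark, a plate 10 mm along the vise's x, 17 mm along its y, fixed on the white scale at the bed's +y edge beside the pointer's path, 22 mm above the bench; axes as the vise's. It lies at a jaw opening of 45 to 80 mm, different each time. The pointer is at the mark when both have the same x in the vise's frame.
- jar: amber glass jar with brass lid, 60 mm across, 85 mm tall, standing on the bench on one side of the vise (the bench cup is on the other); bystander. Origin at the centre of its underside
- gouge1: carving gouge with dark wooden handle, about 200 mm long, 20 mm high, lying on the bench; bystander. Origin near its middle, on the bench
- gouge2: carving gouge with brown wooden handle, as gouge1; bystander
- gouge3: carving gouge with reddish handle, as gouge1; bystander
- blank: pale wood carving blank, 90 x 45 x 40 mm, lying on the bench; bystander. Origin at the centre of its underside
- pumpkin: small white carved pumpkin, 74 mm across, 75 mm tall with its stalk; bystander. Origin at the centre of its underside
- mug: glass mug, 76 mm across, 95 mm tall; bystander. Origin at the centre of its underside

How it is judged:
By the outcome, as a careful person would: the job done as asked, in the order asked, and still so for the second after the job is handed in, while the arm keeps its last pose, push and grip.
It also fails if it takes over 45 s, if anything falls off the work surface, if the arm or the gripper's body presses on something with over 40 N, if the wrist force passes 120 N, or if a joint passes its speed limit or range.

## Working session

There is one attempt and no reset: what is moved stays moved. The work goes in short steps, Python scripts to look and compute and a tool call to move; the robot and the scene stay as the last step left them, time stands still between calls to the robot, and variables do not carry over. Pictures are saved under pics/ and viewed, and the job is handed in when it is done.

Besides the shell and the picture viewer there is one more tool, called after "Emit:" by a JSON object that holds its "name" and its "arguments". carry_out: Moves the arm, as the interface text tells. Scaled input: -1 to 1 covers 0.03 m each way for a shift and 10 degrees each way for a turn. Its arguments: {"type":"object","properties":{"plan":{"type":"array"},"force":{"type":"number"}},"required":["plan"]}

```bash
ls; mkdir -p pics; cat > h.py <<'E'
import numpy as np, cv2
from cell import sensors, imaging, ticket
def grab(n):
    d=imaging.read_camera(n); return d
def save(d,name,roi=None,s=1):
    im=cv2.cvtColor(d["color"],cv2.COLOR_RGB2BGR)
    if roi: x0,y0,x1,y1=roi; im=im[y0:y1,x0:x1]
    if s!=1: im=cv2.resize(im,None,fx=s,fy=s,interpolation=cv2.INTER_CUBIC)
    cv2.imwrite("pics/"+name,im)
def ray(d,uv):
    K=np.array(d["mtx"]);E=np.array(d["extrinsics"]);R=E[:3,:3];t=E[:3,3]
    r=R.T@np.linalg.solve(K,[uv[0],uv[1],1.]);return -R.T@t,r
def onz(d,uv,z):
    o,r=ray(d,uv);return o+r*(z-o[2])/r[2]
def proj(d,p):
    K=np.array(d["mtx"]);E=np.array(d["extrinsics"]);q=K@(E[:3,:3]@np.array(p)+E[:3,3]);return q[:2]/q[2]
E
python3 - <<'E'
from h import *
for n in("top","side"):
    d=grab(n);save(d,n+"0.png");np.save(n+"0.npy",d,allow_pickle=True)
    o,r=ray(d,(280,210));print(n,o,r,d["mtx"])
print(sensors.get_obs())
E
```

```text
pics
top [0.39118365 0.0290017  1.16027607] [ 0.14459226  0.01357796 -0.98948769] [[442.90954205   0.         285.89526408]
 [  0.         442.90954205 209.94190376]
 [  0.           0.           1.        ]]
side [0.15149478 0.65301133 0.99792719] [ 0.30143044 -0.52857635 -0.7939254 ] [[384.31245029   0.         274.66282073]
 [  0.         384.31245029 202.52861445]
 [  0.           0.           1.        ]]
{'time_s': 0.1, 'qpos': array([67.50116797, 18.43474138, -4.01595818, 83.16812923,  1.29685922,
       78.54123027, -3.2604101 ]), 'joint_velocities': array([ 0.01729885, -0.12315236, -0.00805566, -0.17584028,  0.01995683,
        0.04837765, -0.00086257]), 'effort': array([ 5.49283891e-05, -4.92573452e+01, -4.05779500e-01, -3.13400173e+01,
       -6.42525335e-02,  3.94949690e-02,  9.40784116e-05]), 'tool_pos': array([ 0.25690128, -0.59647897,  0.19206991]), 'tool_rot': array([-1.79901238e+02,  7.17945998e-03,  2.33088033e+01]), 'force': array([-0.89531744, -0.09717699, -0.31987732]), 'wrist_torque': array([-0.00986266,  0.00368994, -0.04488463]), 'grip_width': 0.08700025364670372}
```

View pics/top0.png

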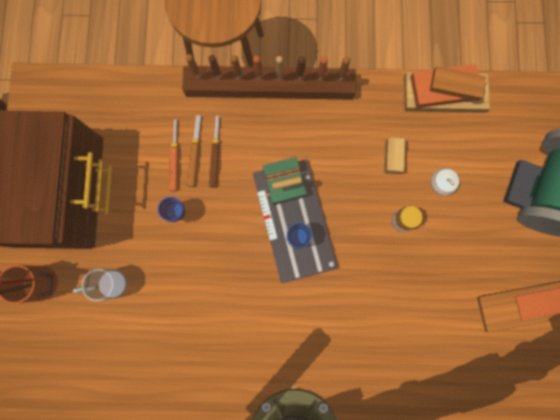

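View pics/side0.png

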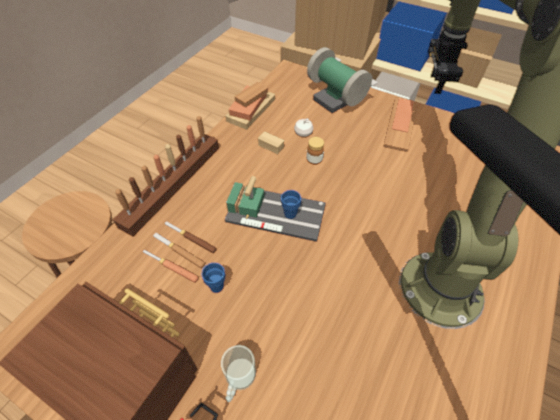

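The top view shows x going up the picture and y going left. Cup A is on the bed at about (300,236) and cup B at (172,210). The green jaws are at (288,180), and the white scale with the red mark is at (267,216). I'll zoom in next and measure these.

```bash
python3 - <<'E'
from h import *
T=np.load("top0.npy",allow_pickle=True).item();S=np.load("side0.npy",allow_pickle=True).item()
save(T,"topz.png",(150,145,350,290),4);save(S,"sidez.png",(180,160,340,300),5)
def masks(d,lo,hi):
    h=cv2.cvtColor(d["color"],cv2.COLOR_RGB2HSV);return cv2.inRange(h,lo,hi)
for n,d in(("top",T),("side",S)):
  for nm,lo,hi,amin in(("blue",(105,120,40),(125,255,255),150),("red",(0,190,120),(5,255,255),4),("green",(60,80,30),(95,255,255),80)):
    c,_=cv2.findContours(masks(d,lo,hi),cv2.RETR_EXTERNAL,cv2.CHAIN_APPROX_NONE)
    for k in c:
      if cv2.contourArea(k)>=amin:
        x,y,w,hh=cv2.boundingRect(k)
        if 140<x<350 and 140<y<300: print(n,nm,(x,y,w,hh),cv2.contourArea(k))
E
```

```text
top green (272, 189, 32, 12) 180.0
side blue (203, 264, 22, 28) 404.0
side blue (281, 191, 20, 27) 345.5
side green (240, 189, 24, 28) 291.5
side green (228, 184, 14, 28) 133.0
```

View pics/topz.png

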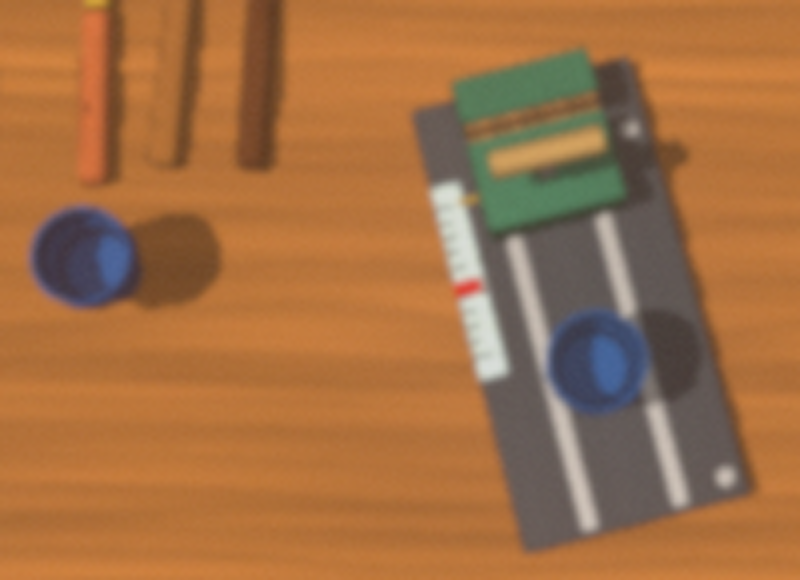

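View pics/sidez.png

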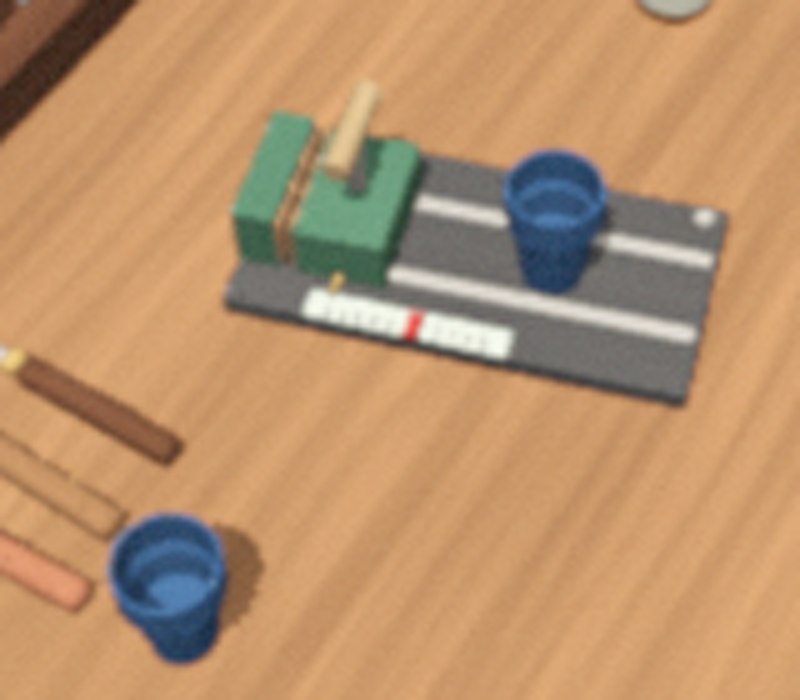

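```bash
cat > meas.py <<'E'
from h import *
from scipy.optimize import least_squares
def bmask(d):
    c=d["color"].astype(float); return ((c[...,2]>1.35*c[...,0])&(c[...,2]>c[...,1]*1.2)&(c[...,2]>45)).astype(np.uint8)
def cup(d,roi,z,R=0.031,s=4):
    x0,y0,x1,y1=roi
    c=cv2.resize(d["color"][y0:y1,x0:x1],None,fx=s,fy=s,interpolation=cv2.INTER_CUBIC)
    k,_=cv2.findContours(bmask({"color":c}),cv2.RETR_EXTERNAL,cv2.CHAIN_APPROX_NONE)
    k=max(k,key=cv2.contourArea)[:,0,:]; k=(k+.5)/s-.5+[x0,y0]
    P=np.array([onz(d,p,z)[:2] for p in k]); o,_=ray(d,(0,0))
    c0=P.mean(0)
    for it in range(4):
        dr=(c0-o[:2]);dr/=np.linalg.norm(dr)
        sel=P[(P-c0)@dr>-0.004]
        r=least_squares(lambda q:np.hypot(*(sel-q[:2]).T)-q[2],[*c0,R]);c0=r.x[:2]
    f=least_squares(lambda q:np.hypot(*(sel-q).T)-R,c0)
    return f.x,r.x,np.sqrt(np.mean(f.fun**2))
E
python3 - <<'E'
from meas import *
T=np.load("top0.npy",allow_pickle=True).item();S=np.load("side0.npy",allow_pickle=True).item()
print("A",cup(T,(280,215,320,255),.103),cup(S,(270,180,310,225),.103))
print("B",cup(T,(150,190,190,228),.085),cup(S,(195,255,235,298),.085))
tp=lambda x,y:((x+.5)/4-.5+150,(y+.5)/4-.5+145)
sp=lambda x,y:((x+.5)/5-.5+180,(y+.5)/5-.5+160)
for n,p,z in(("bedNW",(414,110),.018),("bedSW",(528,550),.018),("bedSE",(754,490),.018),("bedNE",(630,60),.018),("barL",(491,164),.115),("barR",(606,139),.115),("mark",(467,288),.022),("ptr",(465,200),.024)):
    print(n,onz(T,tp(*p),z))
for n,p,z in(("bed+x+y",(228,297),.018),("bed-x+y",(684,403),.018),("bed-x-y",(727,214),.018),("mark",(414,326),.022),("ptr",(336,284),.024),("bar+y",(341,164),.115),("bar-y",(370,90),.115)):
    print("S",n,onz(S,sp(*p),z))
E
```

```text
A (array([ 0.48515203, -0.0024137 ]), array([ 0.48740581, -0.00315773,  0.02916127]), np.float64(0.0012516526622406508)) (array([0.48627151, 0.00321853]), array([0.48675564, 0.00230043, 0.03016282]), np.float64(0.0008964320294688849))
B (array([ -56.86057038, -305.20401687]), array([-5.68605704e+01, -3.05204017e+02,  3.10000000e-02]), np.float64(nan)) (array([0.54575923, 0.31758476]), array([0.5480975 , 0.31571603, 0.02864385]), np.float64(0.0012344488730682403))
bedNW [0.65784222 0.11754896 0.018     ]
bedSW [0.37264458 0.03694038 0.018     ]
bedSE [ 0.41304632 -0.10689565  0.018     ]
bedNE [ 0.69432266 -0.02459959  0.018     ]
barL [0.60282179 0.06282422 0.115     ]
barR [ 0.61940581 -0.00610472  0.115     ]
mark [0.53954157 0.07958653 0.022     ]
ptr [0.59705386 0.08217939 0.024     ]
S bed+x+y [0.6553715  0.11841411 0.018     ]
S bed-x+y [0.3709922  0.04505659 0.018     ]
S bed-x-y [ 0.41226728 -0.09997874  0.018     ]
S mark [0.5404124  0.08085623 0.022     ]
S ptr [0.59913989 0.07912991 0.024     ]
S bar+y [0.60363896 0.0559807  0.115     ]
S bar-y [ 0.62070796 -0.00343645  0.115     ]
  return _methods._mean(a, axis=axis, dtype=dtype,
  ret = ret.dtype.type(ret / rcount)
```

```bash
cat >> h.py <<'E'
def plan(pos,yaw,n,tgt,tyaw):
    # constant-pace rows; tool pointing down, tool x=(cos,sin), tool y=(sin,-cos), z down
    pos=np.array(pos,float);out=[]
    for i in range(n):
        k=n-i;d=(np.array(tgt)-pos)/k;dy=(tyaw-yaw)/k;a=np.radians(yaw)
        r=np.round([(d[0]*np.cos(a)+d[1]*np.sin(a))/.03,(d[0]*np.sin(a)-d[1]*np.cos(a))/.03,-d[2]/.03,-dy/10],2)
        out.append(r)
        pos+=.03*np.array([r[0]*np.cos(a)+r[1]*np.sin(a),r[0]*np.sin(a)-r[1]*np.cos(a),-r[2]]);yaw-=10*r[3]
    for r in out: print(*r)
    print("end",pos,yaw,"max",np.abs(out).max())
    return pos,yaw
E
python3 - <<'E'
from meas import *
T=np.load("top0.npy",allow_pickle=True).item()
print("B",cup(T,(154,192,188,226),.085))
c=T["color"][192:226,154:190]; m=bmask({"color":c});print(m.sum());ys,xs=np.nonzero(m);print(xs.min()+154,xs.max()+154,ys.min()+192,ys.max()+192)
for uv in((158,196),(170.5,208.6)):print(onz(T,uv,.085))
p,y=plan([.257,-.597,.192],23.3,24,[.4865,0,.19],105)
E
```

```text
B (array([ -56.86057038, -305.20401687]), array([-5.68605704e+01, -3.05204017e+02,  3.10000000e-02]), np.float64(nan))
153
171 182 199 220
[0.57780956 0.34491014 0.085     ]
[0.54699975 0.31240862 0.085     ]
0.62 -0.64 0.0 -0.34
0.66 -0.6 0.0 -0.34
0.69 -0.56 0.0 -0.34
0.72 -0.52 0.0 -0.34
0.75 -0.47 0.0 -0.34
0.78 -0.43 0.0 -0.34
0.8 -0.38 0.0 -0.34
0.82 -0.33 0.0 -0.34
0.84 -0.28 0.0 -0.34
0.86 -0.23 0.0 -0.34
0.87 -0.18 0.0 -0.34
0.88 -0.13 0.01 -0.34
0.89 -0.07 0.0 -0.34
0.89 -0.02 0.01 -0.34
0.89 0.03 0.0 -0.34
0.88 0.08 0.01 -0.34
0.88 0.14 0.0 -0.34
0.87 0.19 0.01 -0.34
0.85 0.24 0.0 -0.34
0.84 0.29 0.01 -0.34
0.82 0.34 0.0 -0.34
0.8 0.38 0.01 -0.34
0.78 0.43 0.0 -0.34
0.75 0.48 0.01 -0.35
end [4.86459059e-01 1.43095582e-04 1.89900000e-01] 105.00000000000006 max 0.89
  return _methods._mean(a, axis=axis, dtype=dtype,
  ret = ret.dtype.type(ret / rcount)
```

Both views put cup A at about (0.487, 0), the bar at about (0.611, 0.027), cup B at about (0.547, 0.314) and the mark at about 56 mm of opening. These positions agree with the sizes given. Next I'll move above cup A.

Emit:
{"name": "carry_out", "arguments": {"plan": [{"fingers": -1,"dx": 0.62,"dy": -0.64,"rz": -0.34},{"fingers": -1,"dx": 0.66,"dy": -0.6,"rz": -0.34},{"fingers": -1,"dx": 0.69,"dy": -0.56,"rz": -0.34},{"fingers": -1,"dx": 0.72,"dy": -0.52,"rz": -0.34},{"fingers": -1,"dx": 0.75,"dy": -0.47,"rz": -0.34},{"fingers": -1,"dx": 0.78,"dy": -0.43,"rz": -0.34},{"fingers": -1,"dx": 0.8,"dy": -0.38,"rz": -0.34},{"fingers": -1,"dx": 0.82,"dy": -0.33,"rz": -0.34},{"fingers": -1,"dx": 0.84,"dy": -0.28,"rz": -0.34},{"fingers": -1,"dx": 0.86,"dy": -0.23,"rz": -0.34},{"fingers": -1,"dx": 0.87,"dy": -0.18,"rz": -0.34},{"fingers": -1,"dx": 0.88,"dy": -0.13,"rz": -0.34}], "force": 20}}

```text
validation failed for argument at $.pl...
```

Emit:
{"name": "carry_out", "arguments": {"plan": [{"fingers": -1,"dx": 0.89,"dy": -0.07,"rz": -0.34},{"fingers": -1,"dx": 0.89,"dy": -0.02,"rz": -0.34},{"fingers": -1,"dx": 0.89,"dy": 0.03,"rz": -0.34},{"fingers": -1,"dx": 0.88,"dy": 0.08,"rz": -0.34},{"fingers": -1,"dx": 0.88,"dy": 0.14,"rz": -0.34},{"fingers": -1,"dx": 0.87,"dy": 0.19,"rz": -0.34},{"fingers": -1,"dx": 0.85,"dy": 0.24,"rz": -0.34},{"fingers": -1,"dx": 0.84,"dy": 0.29,"rz": -0.34},{"fingers": -1,"dx": 0.82,"dy": 0.34,"rz": -0.34},{"fingers": -1,"dx": 0.8,"dy": 0.38,"rz": -0.34},{"fingers": -1,"dx": 0.78,"dy": 0.43,"rz": -0.34},{"fingers": -1,"dx": 0.75,"dy": 0.48,"rz": -0.35}]}}

```text
validation failed for argument at $.pl...
```

Emit:
{"name": "carry_out", "arguments": {"plan": [{"fingers": -1},{"fingers": -1}]}}

```text
validation failed for argument at $.pl...
```

```bash
python3 - <<'E'
from h import *
s=sensors.get_obs();print(s["time_s"],s["tool_pos"],s["tool_rot"],s["qpos"],s["force"])
d=grab("side");save(d,"side1.png",(160,100,360,250),4)
E
```

```text
0.1 [ 0.25690128 -0.59647897  0.19206991] [-1.79901238e+02  7.17945998e-03  2.33088033e+01] [67.50116797 18.43474138 -4.01595818 83.16812923  1.29685922 78.54123027
 -3.2604101 ] [-0.89531744 -0.09717699 -0.31987732]
```

View pics/side1.png

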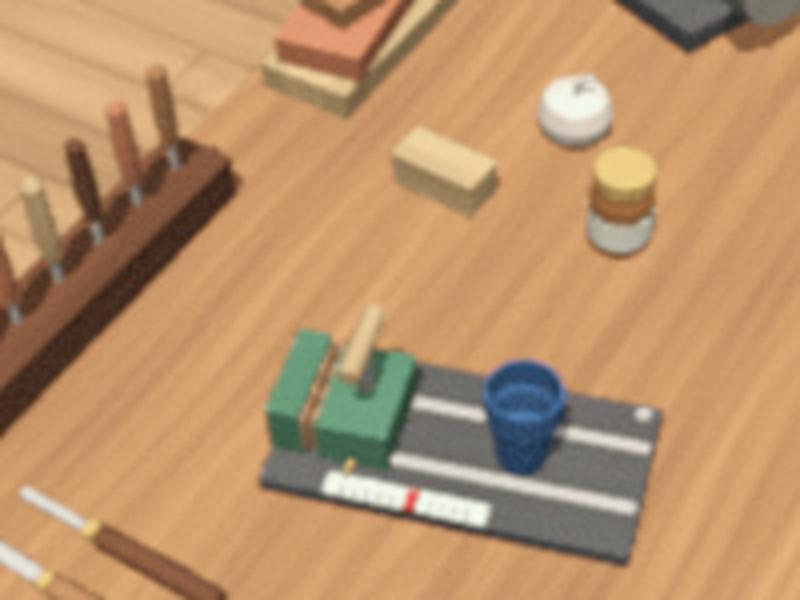

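The arm didn't move, because the rows were refused. They probably need every key, so I'll try a complete row.

Emit:
{"name": "carry_out", "arguments": {"plan": [{"fingers": -1,"dx": 0.62,"dy": -0.64,"dz": 0,"rx": 0,"ry": 0,"rz": -0.34},{"fingers": -1,"dx": 0.66,"dy": -0.6,"dz": 0,"rx": 0,"ry": 0,"rz": -0.34},{"fingers": -1,"dx": 0.69,"dy": -0.56,"dz": 0,"rx": 0,"ry": 0,"rz": -0.34},{"fingers": -1,"dx": 0.72,"dy": -0.52,"dz": 0,"rx": 0,"ry": 0,"rz": -0.34},{"fingers": -1,"dx": 0.75,"dy": -0.47,"dz": 0,"rx": 0,"ry": 0,"rz": -0.34},{"fingers": -1,"dx": 0.78,"dy": -0.43,"dz": 0,"rx": 0,"ry": 0,"rz": -0.34}], "force": 20}}

```text
time_s: 0.9
tool_pos: [0.3144, -0.4462, 0.1928]
tool_rot: [-180.0, -0.0, 43.8]
force: [-0.2, 0.2, -0.5]
grip_width: 0.0872
```

Emit:
{"name": "carry_out", "arguments": {"plan": [{"fingers": -1,"dx": 0.8,"dy": -0.38,"dz": 0,"rx": 0,"ry": 0,"rz": -0.34},{"fingers": -1,"dx": 0.82,"dy": -0.33,"dz": 0,"rx": 0,"ry": 0,"rz": -0.34},{"fingers": -1,"dx": 0.84,"dy": -0.28,"dz": 0,"rx": 0,"ry": 0,"rz": -0.34},{"fingers": -1,"dx": 0.86,"dy": -0.23,"dz": 0,"rx": 0,"ry": 0,"rz": -0.34},{"fingers": -1,"dx": 0.87,"dy": -0.18,"dz": 0,"rx": 0,"ry": 0,"rz": -0.34},{"fingers": -1,"dx": 0.88,"dy": -0.13,"dz": 0,"rx": 0,"ry": 0,"rz": -0.34},{"fingers": -1,"dx": 0.89,"dy": -0.07,"dz": 0,"rx": 0,"ry": 0,"rz": -0.34},{"fingers": -1,"dx": 0.89,"dy": -0.02,"dz": 0,"rx": 0,"ry": 0,"rz": -0.34},{"fingers": -1,"dx": 0.89,"dy": 0.03,"dz": 0,"rx": 0,"ry": 0,"rz": -0.34},{"fingers": -1,"dx": 0.88,"dy": 0.08,"dz": 0,"rx": 0,"ry": 0,"rz": -0.34},{"fingers": -1,"dx": 0.88,"dy": 0.14,"dz": 0,"rx": 0,"ry": 0,"rz": -0.34},{"fingers": -1,"dx": 0.87,"dy": 0.19,"dz": 0,"rx": 0,"ry": 0,"rz": -0.34}]}}

```text
time_s: 2.4
tool_pos: [0.4298, -0.1473, 0.1931]
tool_rot: [180.0, 0.0, 84.7]
force: [0.7, -0.3, -0.6]
grip_width: 0.087
```

Emit:
{"name": "carry_out", "arguments": {"plan": [{"fingers": -1,"dx": 0.85,"dy": 0.24,"dz": 0,"rx": 0,"ry": 0,"rz": -0.34},{"fingers": -1,"dx": 0.84,"dy": 0.29,"dz": 0,"rx": 0,"ry": 0,"rz": -0.34},{"fingers": -1,"dx": 0.82,"dy": 0.34,"dz": 0,"rx": 0,"ry": 0,"rz": -0.34},{"fingers": -1,"dx": 0.8,"dy": 0.38,"dz": 0,"rx": 0,"ry": 0,"rz": -0.34},{"fingers": -1,"dx": 0.78,"dy": 0.43,"dz": 0,"rx": 0,"ry": 0,"rz": -0.34},{"fingers": -1,"dx": 0.75,"dy": 0.48,"dz": 0,"rx": 0,"ry": 0,"rz": -0.35},{"fingers": -1,"dx": 0,"dy": 0,"dz": 0,"rx": 0,"ry": 0,"rz": 0},{"fingers": -1,"dx": 0,"dy": 0,"dz": 0,"rx": 0,"ry": 0,"rz": 0}]}}

```text
time_s: 3.4
tool_pos: [0.4865, -0.0003, 0.1928]
tool_rot: [-180.0, 0.0, 105.0]
force: [-0.2, -0.1, -0.9]
grip_width: 0.087
```

```bash
python3 - <<'E'
from h import *
s=sensors.get_obs();print(s["time_s"],s["tool_pos"],s["tool_rot"],s["qpos"],s["force"])
d=grab("side");save(d,"side1.png",(160,100,360,250),4);print(proj(d,s["tool_pos"]))
E
```

```text
3.4 [ 4.86469698e-01 -2.68142525e-04  1.92823526e-01] [-1.79956965e+02  1.75199470e-02  1.05000278e+02] [ 36.13351936  -0.20852672 -38.75550171 104.41344928  -0.10748926
  75.78746805  12.40494339] [-0.20519334 -0.08052525 -0.86955351]
[291.72494816 177.37838068]
```

View pics/side1.png

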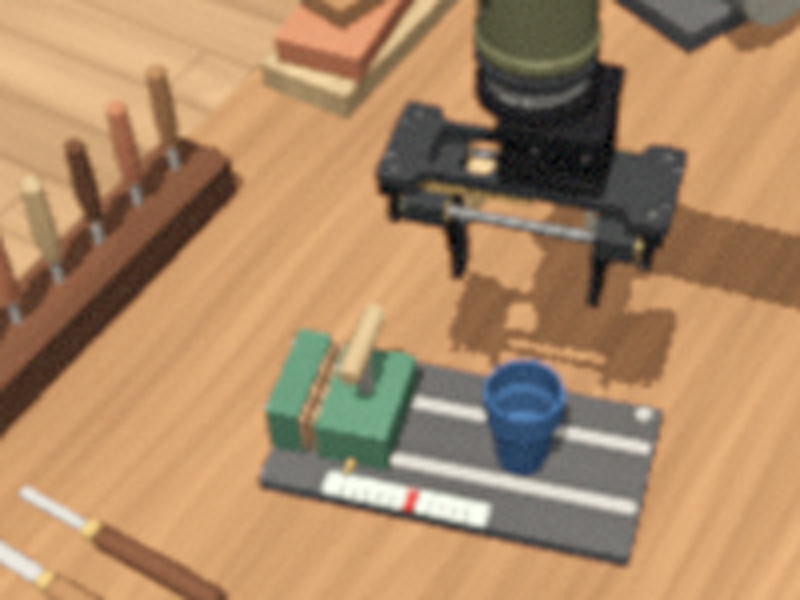

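The gripper is open above cup A, with its fingertips at about (274.5,169) and (309,176) in full-image pixels. The projected TCP lies about 5 px lower than they do, so I'll check that.

```bash
python3 - <<'E'
from h import *
s=sensors.get_obs();p=s["tool_pos"];a=np.radians(15)
d=grab("side");im=cv2.cvtColor(d["color"],cv2.COLOR_RGB2BGR)[130:230,240:340];im=cv2.resize(im,None,fx=6,fy=6,interpolation=cv2.INTER_NEAREST)
for k in(-.0585,-.0435,0,.0435,.0585):
  u,v=proj(d,p+k*np.array([np.cos(a),np.sin(a),0]));cv2.circle(im,(int((u-240+.5)*6),int((v-130+.5)*6)),3,(0,0,255),-1)
cv2.imwrite("pics/s2.png",im)
d=grab("top");im=cv2.cvtColor(d["color"],cv2.COLOR_RGB2BGR)[180:280,250:350];im=cv2.resize(im,None,fx=6,fy=6,interpolation=cv2.INTER_NEAREST)
for k in(-.0585,-.0435,0,.0435,.0585):
  u,v=proj(d,p+k*np.array([np.cos(a),np.sin(a),0]));cv2.circle(im,(int((u-250+.5)*6),int((v-180+.5)*6)),3,(0,0,255),-1)
cv2.imwrite("pics/t2.png",im)
E
```

```text
(no output)
```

View pics/s2.png

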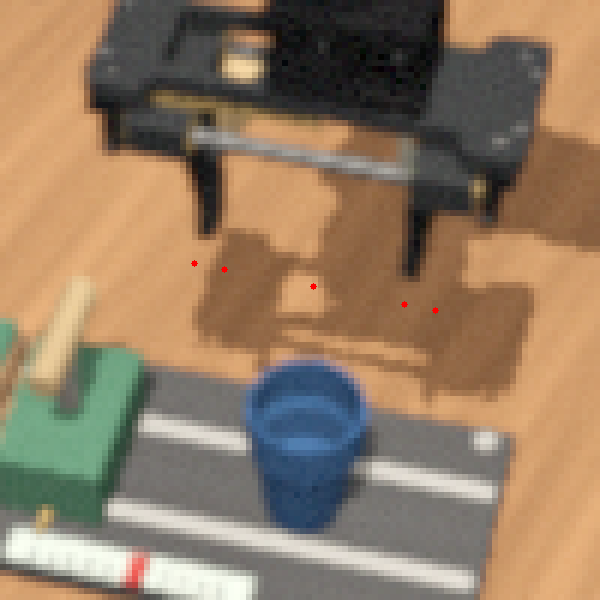

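View pics/t2.png

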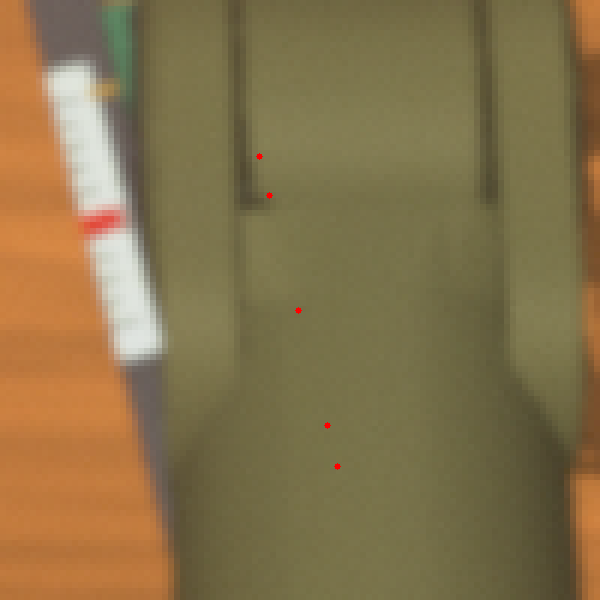

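```bash
python3 - <<'E'
from h import *
s=sensors.get_obs();p=s["tool_pos"]
S=grab("side");T=grab("top")
print("base",proj(S,[0,0,0]),proj(T,[0,0,0]))
for q in([0,0,.02],[0,0,-.02],[0,.01,0],[0,-.01,0],[.01,0,0]):print(q,proj(S,p+q)-proj(S,p))
for n,d in(("S",S),("T",T)):
  im=cv2.cvtColor(d["color"],cv2.COLOR_RGB2BGR).copy();im=cv2.resize(im,(1120,840))
  for R in(.08,.1):
    pts=[proj(d,[R*np.cos(t),R*np.sin(t),0.0])*2+.5 for t in np.linspace(0,6.28,40)]
    cv2.polylines(im,[np.int32(pts)],True,(0,0,255),1)
  (im:=im[440:700,720:1060]) if n=="S" else (im:=im[640:840,420:760])
  cv2.imwrite(f"pics/base{n}.png",cv2.resize(im,None,fx=2,fy=2))
E
```

```text
base [441.44755867 287.88890441] [293.814382   435.46106946]
[0, 0, 0.02] [ 0.19695417 -4.84580533]
[0, 0, -0.02] [-0.1913661   4.70831797]
[0, 0.01, 0] [-1.71571981  2.279339  ]
[0, -0.01, 0] [ 1.69891435 -2.25701289]
[0.01, 0, 0] [-3.09155933 -1.30784174]
```

View pics/baseS.png

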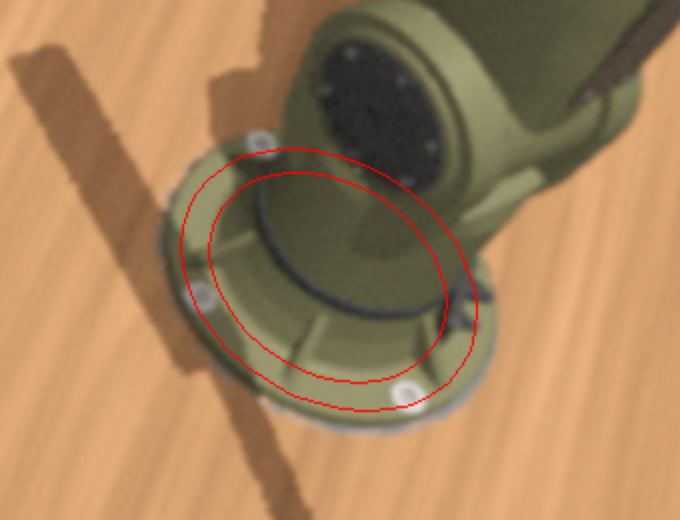

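View pics/baseT.png

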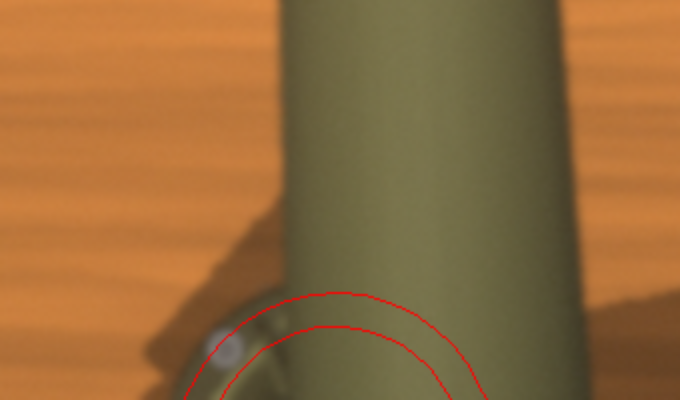

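The base flange matches the calibration in both views. The 5 px offset is equivalent to the fingertips being about 20 mm higher along z than the reported TCP, and I can't yet tell that apart from a sideways error. I'll descend partway and compare the tips with the cup rim.

Emit:
{"name": "carry_out", "arguments": {"plan": [{"fingers": -1,"dx": 0,"dy": 0,"dz": 0.8,"rx": 0,"ry": 0,"rz": 0},{"fingers": -1,"dx": 0,"dy": 0,"dz": 0.8,"rx": 0,"ry": 0,"rz": 0},{"fingers": -1,"dx": 0,"dy": 0,"dz": 0.8,"rx": 0,"ry": 0,"rz": 0},{"fingers": -1,"dx": 0,"dy": 0,"dz": 0,"rx": 0,"ry": 0,"rz": 0}]}}

```text
time_s: 4.15
tool_pos: [0.4849, -0.0002, 0.1196]
tool_rot: [-179.8, -0.1, 105.0]
force: [-0.6, 0.5, 0.0]
grip_width: 0.0873
```

```bash
cat > look.py <<'E'
from h import *
import sys
def mk(name,x0=240,y0=130,f=6,w=100):
  s=sensors.get_obs();p=s["tool_pos"];a=np.radians(s["tool_rot"][2]-90)
  d=grab("side");im=cv2.cvtColor(d["color"],cv2.COLOR_RGB2BGR)[y0:y0+w,x0:x0+w];im=cv2.resize(im,None,fx=f,fy=f,interpolation=cv2.INTER_NEAREST)
  for z,c in((0,(0,0,255)),(.02,(0,255,255))):
   for k in(-s["grip_width"]/2,0,s["grip_width"]/2):
    u,v=proj(d,p+k*np.array([np.cos(a),np.sin(a),0])+[0,0,z]);cv2.circle(im,(int((u-x0+.5)*f),int((v-y0+.5)*f)),3,c,-1)
  cv2.imwrite("pics/"+name,im);print(s["time_s"],p,s["tool_rot"],s["force"],s["grip_width"])
  return d
E
python3 -c "
from look import *;mk('s3.png')"
```

```text
4.15 [ 4.84932438e-01 -2.37629186e-04  1.19581440e-01] [-1.79804474e+02 -7.41936363e-02  1.04969436e+02] [-0.57229616  0.522074    0.02933606] 0.08733641534627304
```

View pics/s3.png

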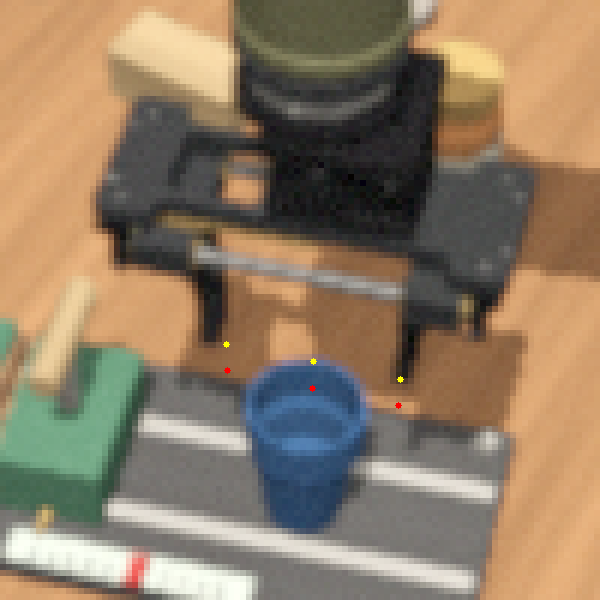

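```bash
python3 - <<'E'
from look import *
T=np.load("top0.npy",allow_pickle=True).item()
tp=lambda x,y:((x+.5)/4-.5+150,(y+.5)/4-.5+145)
r=onz(T,tp(84,256),.085);sh=onz(T,tp(171,262),0);L=(sh-r)/.085;print(L)
S=grab("side");s=sensors.get_obs();p=s["tool_pos"];a=np.radians(15);u=np.array([np.cos(a),np.sin(a),0])
for nm,o in(("nom",[0,0,0]),("z+20",[0,0,.02]),("hor",[.0105,-.014,0])):
  for k in(.05,-.05):
    q=p+o+k*u
    for zb in(0,.018):
      g=q+L*(q[2]-zb);v=proj(S,g);print(nm,k,zb,g[:2],((v+.5)-[240,130])*6)
E
```

```text
[ 0.10973158 -0.41592485 -1.        ]
nom 0.05 0 [ 0.54852058 -0.03771994] [238.34665828 437.29227436]
nom 0.05 0.018 [ 0.54654541 -0.0302333 ] [234.67427528 427.40605286]
nom -0.05 0 [ 0.451928   -0.06360185] [415.16207779 474.53619928]
nom -0.05 0.018 [ 0.44995283 -0.0561152 ] [414.1043584  465.07464439]
z+20 0.05 0 [ 0.55071521 -0.04603844] [242.41275218 425.62871472]
z+20 0.05 0.018 [ 0.54874004 -0.03855179] [238.81555975 415.61009383]
z+20 -0.05 0 [ 0.45412263 -0.07192034] [418.56310675 462.56259808]
z+20 -0.05 0.018 [ 0.45214746 -0.0644337 ] [417.56081884 452.96040918]
hor 0.05 0 [ 0.55902058 -0.05171994] [234.60499133 412.97395814]
hor 0.05 0.018 [ 0.55704541 -0.0442333 ] [230.90886622 402.81381405]
hor -0.05 0 [ 0.462428   -0.07760185] [409.85901434 449.57101652]
hor -0.05 0.018 [ 0.46045283 -0.0701152 ] [408.7312181  439.81843229]
```

The gripper body matches the reported pose at TCP + 70 mm. The drawn fingers simply stop about 20 mm short, so I trust the reported TCP and will check the grip by width. Next I'll lower to the collar and close.

Emit:
{"name": "carry_out", "arguments": {"plan": [{"fingers": -1,"dx": 0,"dy": 0,"dz": 0.4,"rx": 0,"ry": 0,"rz": 0},{"fingers": -1,"dx": 0,"dy": 0,"dz": 0.4,"rx": 0,"ry": 0,"rz": 0},{"fingers": -1,"dx": 0,"dy": 0,"dz": 0.4,"rx": 0,"ry": 0,"rz": 0},{"fingers": -1,"dx": 0,"dy": 0,"dz": 0.4,"rx": 0,"ry": 0,"rz": 0},{"fingers": -1,"dx": 0,"dy": 0,"dz": 0,"rx": 0,"ry": 0,"rz": 0}]}}

```text
time_s: 4.88
tool_pos: [0.4855, 0.0003, 0.0717]
tool_rot: [-179.9, -0.1, 105.0]
force: [0.9, -0.4, -0.0]
grip_width: 0.087
```

```bash
python3 -c "
from look import *;mk('s4.png')"
```

```text
4.875 [4.85491900e-01 2.90608326e-04 7.17230140e-02] [-1.79870439e+02 -6.43241034e-02  1.05021285e+02] [ 0.93514208 -0.38826702 -0.01363104] 0.08700722618990354
```

View pics/s4.png

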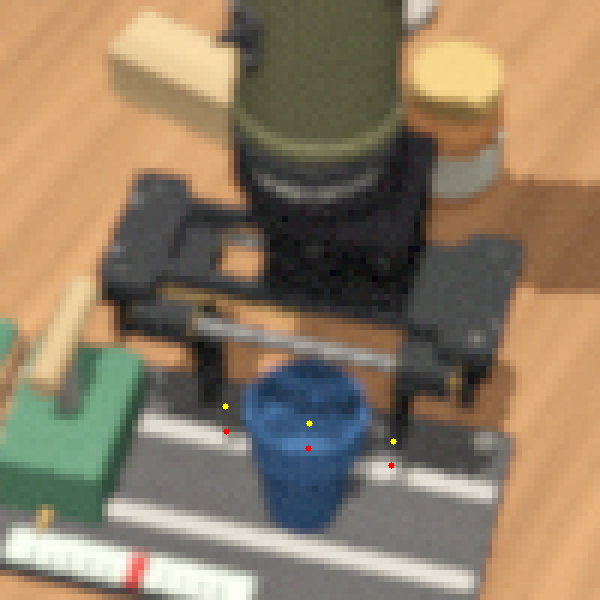

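The fingers straddle the collar with similar gaps on both sides. Closing now.

Emit:
{"name": "carry_out", "arguments": {"plan": [{"fingers": 1,"dx": 0,"dy": 0,"dz": 0,"rx": 0,"ry": 0,"rz": 0},{"fingers": 1,"dx": 0,"dy": 0,"dz": 0,"rx": 0,"ry": 0,"rz": 0},{"fingers": 1,"dx": 0,"dy": 0,"dz": 0,"rx": 0,"ry": 0,"rz": 0},{"fingers": 1,"dx": 0,"dy": 0,"dz": 0,"rx": 0,"ry": 0,"rz": 0}], "force": 20}}

```text
time_s: 5.42
tool_pos: [0.487, 0.0001, 0.0736]
tool_rot: [180.0, 0.0, 105.0]
force: [0.5, -0.1, 0.6]
grip_width: 0.055
```

```bash
python3 -c "
from look import *;mk('s5.png')"
```

```text
5.425 [4.86969624e-01 1.16349931e-04 7.35613544e-02] [1.79957038e+02 3.65513657e-02 1.05008310e+02] [ 0.49641454 -0.12163033  0.63547567] 0.05503674677681513
```

View pics/s5.png

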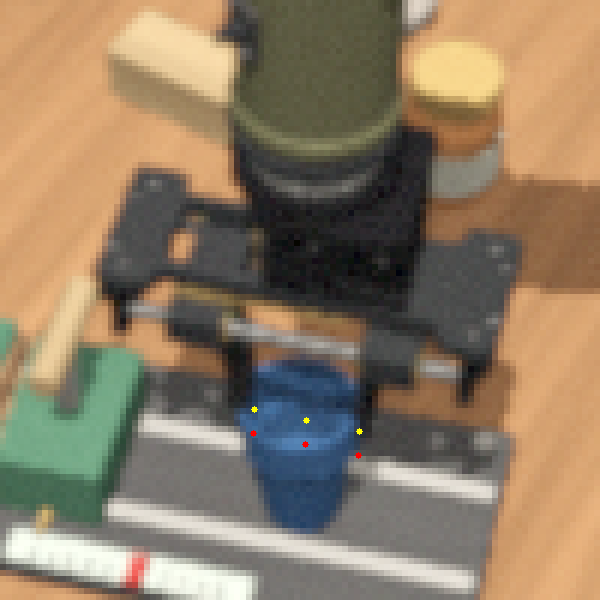

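Emit:
{"name": "carry_out", "arguments": {"plan": [{"fingers": 1,"dx": 0,"dy": 0,"dz": 0,"rx": 0,"ry": 0,"rz": 0},{"fingers": 1,"dx": 0,"dy": 0,"dz": 0,"rx": 0,"ry": 0,"rz": 0}]}}

```text
time_s: 5.72
tool_pos: [0.4864, 0.0002, 0.0729]
tool_rot: [-180.0, 0.0, 105.0]
force: [-0.4, 0.4, 0.7]
grip_width: 0.0308
```

```bash
python3 -c "
from look import *;d=mk('s6.png',265,170,12,50);save(d,'s6b.png',(265,170,325,220),12)"
```

```text
5.725 [4.86357654e-01 1.73640956e-04 7.29143337e-02] [-1.79979410e+02  1.72118424e-05  1.05009377e+02] [-0.39688258  0.41774975  0.6778336 ] 0.030754761508226956
```

View pics/s6b.png

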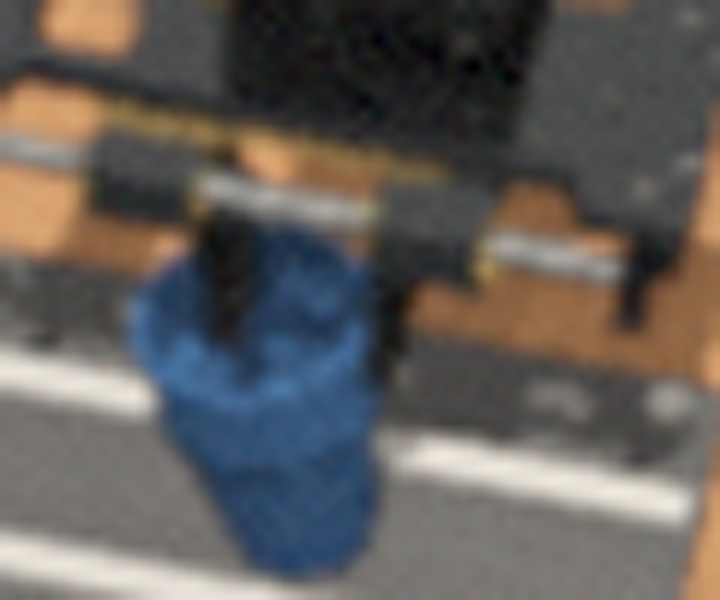

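The first squeeze went wrong. The cup is tilted, with the left finger inside the rim and the right finger pushing from outside, so the visible short fingertips are the real ones. The fingers are still moving, so I'll hold this width and lift out gently, then look again.

Emit:
{"name": "carry_out", "arguments": {"plan": [{"fingers": 0.25,"dx": 0,"dy": 0,"dz": -0.3,"rx": 0,"ry": 0,"rz": 0},{"fingers": 0.2,"dx": 0,"dy": 0,"dz": -0.3,"rx": 0,"ry": 0,"rz": 0}], "force": 3}}

```text
time_s: 6.02
tool_pos: [0.4868, 0.0003, 0.0918]
tool_rot: [180.0, 0.0, 105.0]
force: [-0.4, 0.0, 0.9]
grip_width: 0.0337
```

```bash
python3 -c "
from look import *;d=mk('s7.png',250,150,8,75)"
```

```text
6.025 [4.86795895e-01 3.21239061e-04 9.17883914e-02] [1.79971049e+02 5.40300334e-03 1.05018835e+02] [-0.36881612  0.03900528  0.86307107] 0.03366461252317999
```

View pics/s7.png

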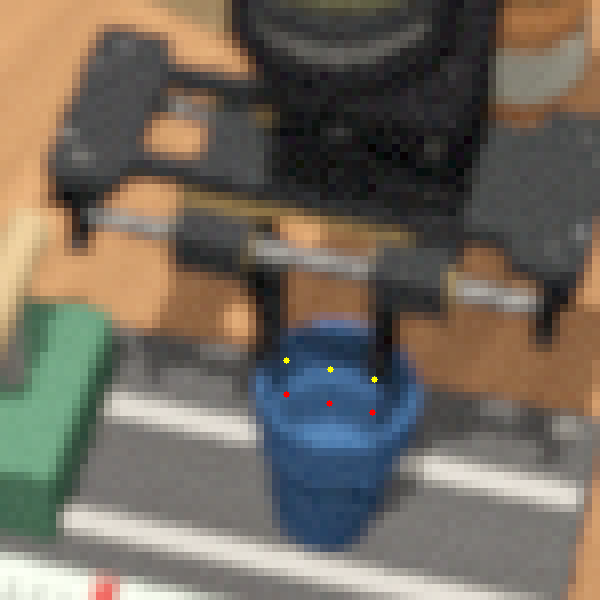

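Emit:
{"name": "carry_out", "arguments": {"plan": [{"fingers": 0.2,"dx": 0,"dy": 0,"dz": -0.8,"rx": 0,"ry": 0,"rz": 0},{"fingers": 0,"dx": 0,"dy": 0,"dz": -0.8,"rx": 0,"ry": 0,"rz": 0},{"fingers": -1,"dx": 0,"dy": 0,"dz": -0.8,"rx": 0,"ry": 0,"rz": 0},{"fingers": -1,"dx": 0,"dy": 0,"dz": -0.8,"rx": 0,"ry": 0,"rz": 0},{"fingers": -1,"dx": 0,"dy": 0,"dz": -0.2,"rx": 0,"ry": 0,"rz": 0},{"fingers": -1,"dx": 0,"dy": 0,"dz": 0,"rx": 0,"ry": 0,"rz": 0}], "force": 20}}

```text
time_s: 6.82
tool_pos: [0.4866, 0.0001, 0.193]
tool_rot: [180.0, 0.0, 105.0]
force: [0.0, 0.8, -1.2]
grip_width: 0.0754
```

```bash
python3 - <<'E'
from look import *
from meas import cup
d=mk('s8.png',240,130,6,100);print(cup(d,(270,180,310,225),.103))
t=grab("top");save(t,"t8.png",(220,150,360,290),4)
o=np.load("side0.npy",allow_pickle=True).item()
E
```

```text
6.825 [4.86614834e-01 1.34487198e-04 1.93007271e-01] [1.79979366e+02 2.74906322e-02 1.05002960e+02] [ 0.01832605  0.82487524 -1.17953446] 0.07540362497928464
(array([0.48681596, 0.00280468]), array([0.48741046, 0.00169686, 0.02998729]), np.float64(0.0011201781536199957))
```

View pics/s8.png

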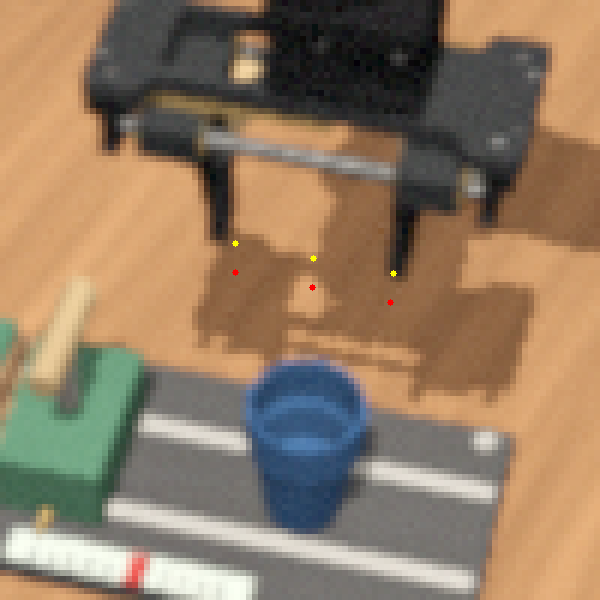

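View pics/t8.png

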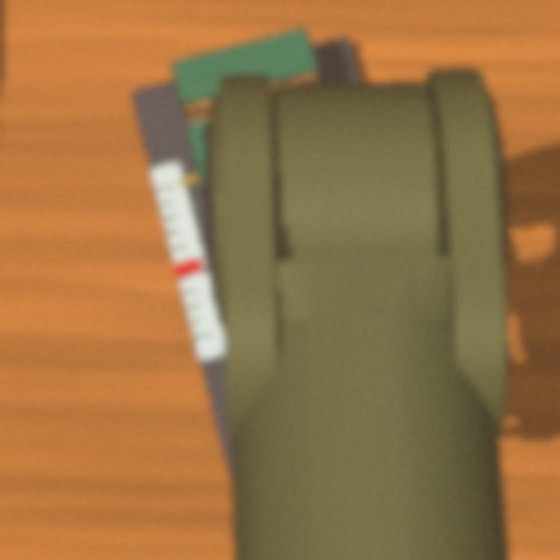

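The cup is upright and back where it was, at (0.487, 0.002). Before retrying I'll find the true fingertip position from the tip pixel together with its shadow on the bench.

```bash
python3 - <<'E'
from h import *
S=grab("side");save(S,"s9.png",(255,145,335,205),10)
T=np.load("top0.npy",allow_pickle=True).item()
save(T,"t9.png",(155,190,215,230),12)
E
```

```text
(no output)
```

View pics/s9.png

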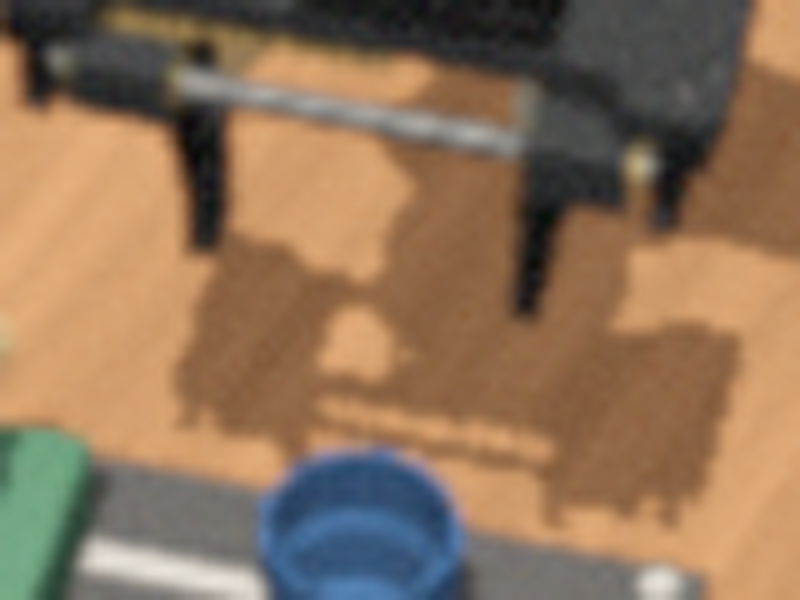

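View pics/t9.png

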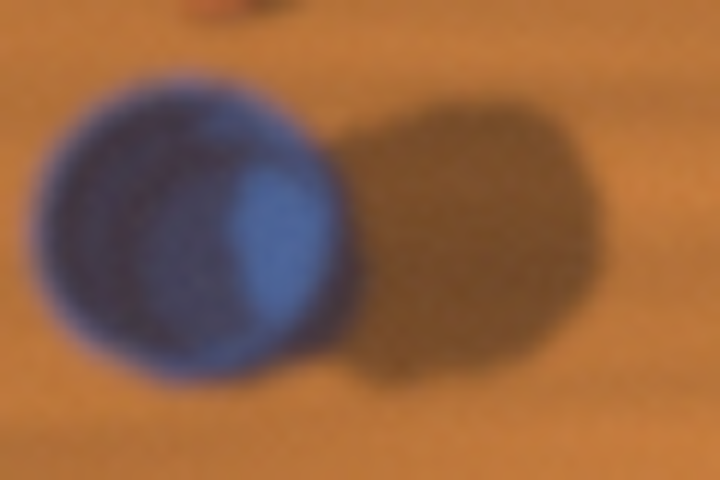

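```bash
python3 - <<'E'
from h import *
T=np.load("top0.npy",allow_pickle=True).item();S=grab("side")
f=lambda x,y,x0,y0,s:((x+.5)/s-.5+x0,(y+.5)/s-.5+y0)
r=onz(T,f(190,228,155,190,12),.085);g=onz(T,f(458,242,155,190,12),0);L=(g-r)/.085;print("rimB",r,"L",L)
from scipy.optimize import least_squares
for tip,sh in(((205,250),(292,450)),((525,315),(553,520))):
  o,d=ray(S,f(*tip,255,145,10));g=onz(S,f(*sh,255,145,10),0)
  q=least_squares(lambda t:(o+d*t+L*(o+d*t)[2]-g)[:2],[1.]);p=o+d*q.x[0];print(p,q.fun)
p=np.array([.4866,.0001,.193]);a=np.radians(15);u=np.array([np.cos(a),np.sin(a),0])
print("nominal tips",p+u*.045,p-u*.045)
E
```

```text
rimB [0.54713887 0.31272304 0.085     ] L [ 0.12071657 -0.43301114 -1.        ]
[ 0.54596373 -0.00844562  0.1860046 ] [0.00522891 0.00500232]
[ 0.4510156  -0.02569495  0.19371617] [0.00237804 0.00145672]
nominal tips [0.53006666 0.01174686 0.193     ] [ 0.44313334 -0.01154686  0.193     ]
```

Emit:
{"name": "carry_out", "arguments": {"plan": [{"fingers": -1,"dx": 0.82,"dy": 0.15,"dz": 0,"rx": 0,"ry": 0,"rz": 0},{"fingers": -1,"dx": 0.82,"dy": 0.15,"dz": 0,"rx": 0,"ry": 0,"rz": 0},{"fingers": -1,"dx": 0.82,"dy": 0.15,"dz": 0,"rx": 0,"ry": 0,"rz": 0},{"fingers": -1,"dx": 0.82,"dy": 0.15,"dz": 0.5,"rx": 0,"ry": 0,"rz": 0},{"fingers": -1,"dx": 0.82,"dy": 0.15,"dz": 0.8,"rx": 0,"ry": 0,"rz": 0},{"fingers": -1,"dx": 0.82,"dy": 0.15,"dz": 0.9,"rx": 0,"ry": 0,"rz": 0},{"fingers": -1,"dx": 0.82,"dy": 0.15,"dz": 0.9,"rx": 0,"ry": 0,"rz": 0},{"fingers": -1,"dx": 0.82,"dy": 0.15,"dz": 0.9,"rx": 0,"ry": 0,"rz": 0},{"fingers": -1,"dx": 0,"dy": 0,"dz": 0.9,"rx": 0,"ry": 0,"rz": 0},{"fingers": -1,"dx": 0,"dy": 0,"dz": 0.4,"rx": 0,"ry": 0,"rz": 0},{"fingers": -1,"dx": 0,"dy": 0,"dz": 0,"rx": 0,"ry": 0,"rz": 0}]}}

```text
time_s: 8.4
tool_pos: [0.4697, 0.199, 0.0332]
tool_rot: [-179.9, -0.0, 105.0]
force: [0.2, 0.4, 0.5]
grip_width: 0.0869
```

```bash
python3 - <<'E'
from look import *
d=mk('s10.png',215,190,6,100)
d=grab("top");save(d,"t10.png",(170,130,370,280),4)
s=sensors.get_obs();print((proj(d,s["tool_pos"])-[170,130])*4)
E
```

```text
8.4 [0.46969522 0.19901592 0.03324175] [-1.79881551e+02 -7.77768650e-03  1.04982353e+02] [0.23110888 0.35086401 0.45847513] 0.08690423599669836
[193.38279778 447.49215188]
```

View pics/s10.png

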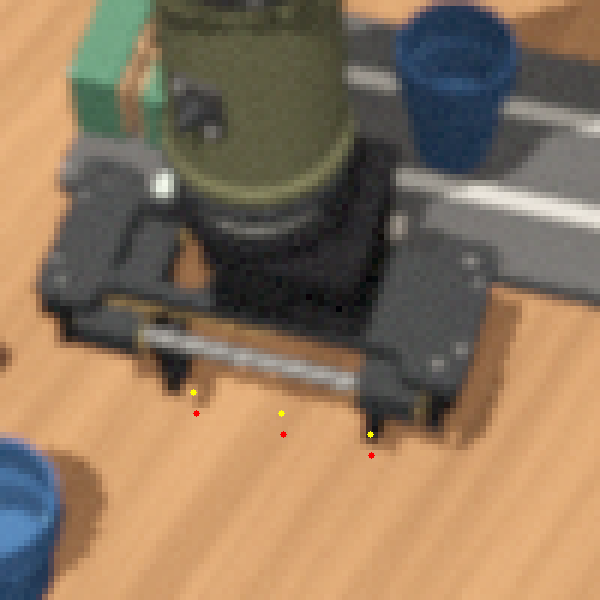

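View pics/t10.png

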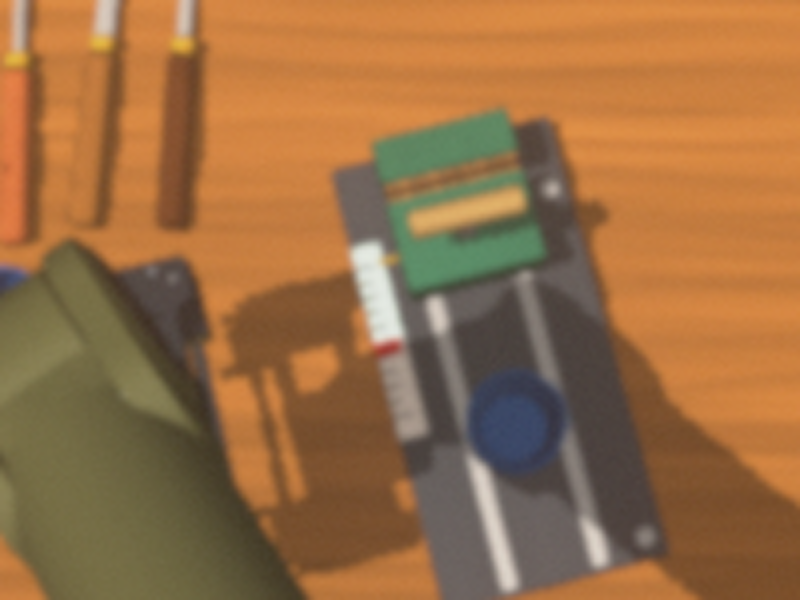

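Emit:
{"name": "carry_out", "arguments": {"plan": [{"fingers": -1,"dx": 0,"dy": 0,"dz": 0.3,"rx": 0,"ry": 0,"rz": 0},{"fingers": -1,"dx": 0,"dy": 0,"dz": 0.3,"rx": 0,"ry": 0,"rz": 0},{"fingers": -1,"dx": 0,"dy": 0,"dz": 0.27,"rx": 0,"ry": 0,"rz": 0},{"fingers": -1,"dx": 0,"dy": 0,"dz": 0,"rx": 0,"ry": 0,"rz": 0}]}}

```text
time_s: 9.0
tool_pos: [0.4696, 0.1993, 0.007]
tool_rot: [-179.9, -0.0, 105.0]
force: [0.4, -0.5, 0.2]
grip_width: 0.0871
```

Emit:
{"name": "carry_out", "arguments": {"plan": [{"fingers": -1,"dx": 0,"dy": 0,"dz": 0.1,"rx": 0,"ry": 0,"rz": 0},{"fingers": -1,"dx": 0,"dy": 0,"dz": 0.1,"rx": 0,"ry": 0,"rz": 0}]}}

```text
time_s: 9.25
tool_pos: [0.4706, 0.1997, 0.0019]
tool_rot: [180.0, 0.0, 105.0]
force: [0.0, 0.3, 0.5]
grip_width: 0.0872
```

```bash
python3 - <<'E'
from look import *
d=mk('s11.png',215,190,6,100)
E
```

```text
9.25 [0.47055732 0.19967154 0.00192277] [1.79975965e+02 5.08323910e-03 1.05007968e+02] [0.01445809 0.26104325 0.46608856] 0.08722740717467975
```

View pics/s11.png

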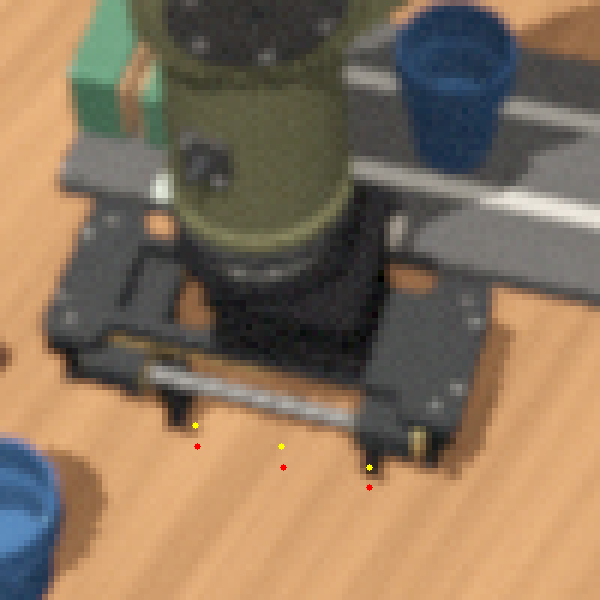

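There's still no contact at a reported TCP height of 2 mm. I'll keep probing in small steps.

Emit:
{"name": "carry_out", "arguments": {"plan": [{"fingers": -1,"dx": 0,"dy": 0,"dz": 0.1,"rx": 0,"ry": 0,"rz": 0},{"fingers": -1,"dx": 0,"dy": 0,"dz": 0.05,"rx": 0,"ry": 0,"rz": 0}]}}

```text
time_s: 9.55
tool_pos: [0.4703, 0.1995, -0.0027]
tool_rot: [-180.0, 0.0, 105.0]
force: [0.7, -0.7, -0.7]
grip_width: 0.0867
```

Emit:
{"name": "carry_out", "arguments": {"plan": [{"fingers": -1,"dx": 0,"dy": 0,"dz": 0.1,"rx": 0,"ry": 0,"rz": 0},{"fingers": -1,"dx": 0,"dy": 0,"dz": 0.05,"rx": 0,"ry": 0,"rz": 0}]}}

```text
time_s: 9.8
tool_pos: [0.4703, 0.1995, -0.0073]
tool_rot: [-180.0, 0.0, 105.0]
force: [-0.8, 0.6, 0.1]
grip_width: 0.0872
```

Emit:
{"name": "carry_out", "arguments": {"plan": [{"fingers": -1,"dx": 0,"dy": 0,"dz": 0.05,"rx": 0,"ry": 0,"rz": 0},{"fingers": -1,"dx": 0,"dy": 0,"dz": 0.05,"rx": 0,"ry": 0,"rz": 0}]}}

```text
time_s: 10.05
tool_pos: [0.4703, 0.1996, -0.0102]
tool_rot: [-180.0, 0.0, 105.0]
force: [1.5, -0.7, 0.2]
grip_width: 0.0871
```

Emit:
{"name": "carry_out", "arguments": {"plan": [{"fingers": -1,"dx": 0,"dy": 0,"dz": 0.07,"rx": 0,"ry": 0,"rz": 0},{"fingers": -1,"dx": 0,"dy": 0,"dz": 0.03,"rx": 0,"ry": 0,"rz": 0}]}}

```text
time_s: 10.3
tool_pos: [0.4703, 0.1995, -0.0133]
tool_rot: [-180.0, 0.0, 105.0]
force: [-0.2, 0.7, 0.2]
grip_width: 0.0867
```

Emit:
{"name": "carry_out", "arguments": {"plan": [{"fingers": -1,"dx": 0,"dy": 0,"dz": 0.05,"rx": 0,"ry": 0,"rz": 0},{"fingers": -1,"dx": 0,"dy": 0,"dz": 0,"rx": 0,"ry": 0,"rz": 0}]}}

```text
time_s: 10.55
tool_pos: [0.4703, 0.1996, -0.0147]
tool_rot: [-180.0, 0.0, 105.0]
force: [-0.3, 0.9, 1.0]
grip_width: 0.0867
```

Emit:
{"name": "carry_out", "arguments": {"plan": [{"fingers": -1,"dx": 0,"dy": 0,"dz": 0.06,"rx": 0,"ry": 0,"rz": 0},{"fingers": -1,"dx": 0,"dy": 0,"dz": 0,"rx": 0,"ry": 0,"rz": 0}]}}

```text
time_s: 10.8
tool_pos: [0.4702, 0.1995, -0.0165]
tool_rot: [-180.0, 0.0, 105.0]
force: [-0.8, -0.6, -0.1]
grip_width: 0.0869
```

Emit:
{"name": "carry_out", "arguments": {"plan": [{"fingers": -1,"dx": 0,"dy": 0,"dz": 0.05,"rx": 0,"ry": 0,"rz": 0},{"fingers": -1,"dx": 0,"dy": 0,"dz": 0,"rx": 0,"ry": 0,"rz": 0}]}}

```text
time_s: 11.05
tool_pos: [0.4702, 0.1995, -0.018]
tool_rot: [-180.0, 0.0, 105.0]
force: [-0.7, -0.3, 0.1]
grip_width: 0.0872
```

```bash
python3 - <<'E'
from look import *
d=mk('s12.png',215,190,6,100)
E
```

```text
11.05 [ 0.47023384  0.19954936 -0.01801197] [-1.79984533e+02  3.88613014e-03  1.05010336e+02] [-0.67284283 -0.28601412  0.14347807] 0.08722136755717079
```

View pics/s12.png

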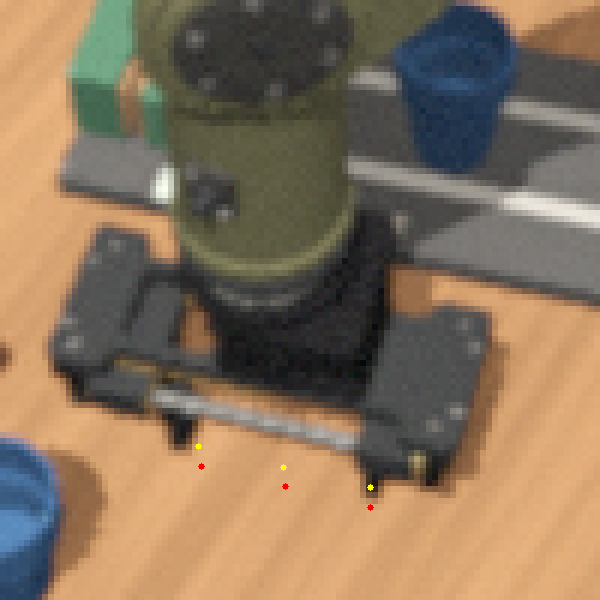

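Emit:
{"name": "carry_out", "arguments": {"plan": [{"fingers": -1,"dx": 0,"dy": 0,"dz": 0.06,"rx": 0,"ry": 0,"rz": 0},{"fingers": -1,"dx": 0,"dy": 0,"dz": 0,"rx": 0,"ry": 0,"rz": 0}]}}

```text
time_s: 11.35
tool_pos: [0.4702, 0.1995, -0.0198]
tool_rot: [-180.0, 0.0, 105.0]
force: [0.0, 0.1, -0.8]
grip_width: 0.0868
```

Emit:
{"name": "carry_out", "arguments": {"plan": [{"fingers": -1,"dx": 0,"dy": 0,"dz": 0.06,"rx": 0,"ry": 0,"rz": 0}]}}

```text
time_s: 11.48
tool_pos: [0.4705, 0.1996, -0.0215]
tool_rot: [180.0, 0.0, 105.0]
force: [0.3, 0.4, 0.1]
grip_width: 0.0871
```

Emit:
{"name": "carry_out", "arguments": {"plan": [{"fingers": -1,"dx": 0,"dy": 0,"dz": 0.06,"rx": 0,"ry": 0,"rz": 0},{"fingers": -1,"dx": 0,"dy": 0,"dz": 0,"rx": 0,"ry": 0,"rz": 0}]}}

```text
time_s: 11.72
tool_pos: [0.4702, 0.1995, -0.0235]
tool_rot: [-180.0, 0.0, 105.0]
force: [-0.2, 0.3, -0.2]
grip_width: 0.0871
```

Emit:
{"name": "carry_out", "arguments": {"plan": [{"fingers": -1,"dx": 0,"dy": 0,"dz": 0.06,"rx": 0,"ry": 0,"rz": 0},{"fingers": -1,"dx": 0,"dy": 0,"dz": 0,"rx": 0,"ry": 0,"rz": 0}]}}

```text
time_s: 11.98
tool_pos: [0.4702, 0.1996, -0.0252]
tool_rot: [-180.0, 0.0, 105.0]
force: [-0.5, -0.2, -0.4]
grip_width: 0.0871
```

```bash
python3 - <<'E'
from look import *
d=mk('s13.png',235,240,14,50)
E
```

```text
11.975 [ 0.47022373  0.19955621 -0.02523094] [-1.79983703e+02  2.94382315e-03  1.05010629e+02] [-0.46869025 -0.16909591 -0.43812632] 0.08708772124187059
```

View pics/s13.png

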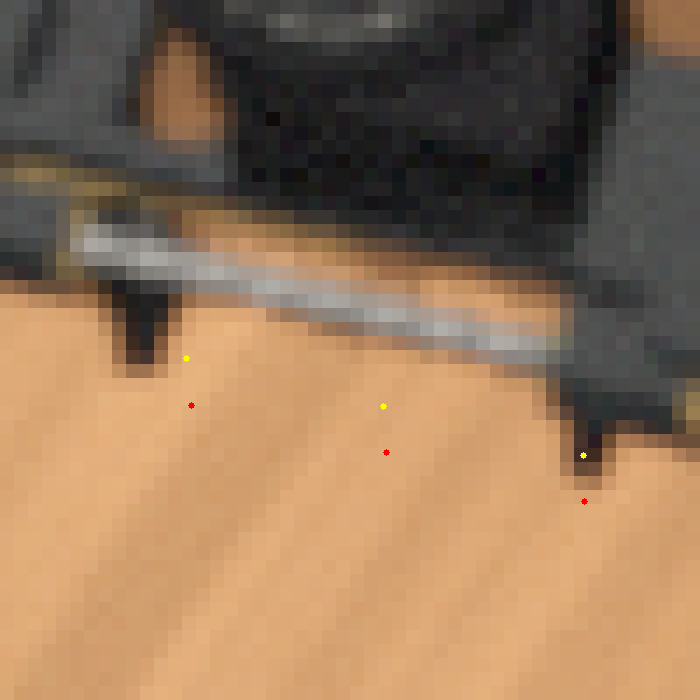

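Emit:
{"name": "carry_out", "arguments": {"plan": [{"fingers": -1,"dx": 0,"dy": 0,"dz": 0.08,"rx": 0,"ry": 0,"rz": 0},{"fingers": -1,"dx": 0,"dy": 0,"dz": 0.04,"rx": 0,"ry": 0,"rz": 0}]}}

```text
time_s: 12.28
tool_pos: [0.4703, 0.1995, -0.0289]
tool_rot: [-180.0, 0.0, 105.0]
force: [0.8, -0.2, 0.1]
grip_width: 0.087
```

```bash
python3 - <<'E'
from h import *
s=sensors.get_obs();print(s)
S=grab("side");p=s["tool_pos"]
J=lambda p:np.array([(proj(S,np.array(p)+e)-proj(S,p))/.01 for e in np.eye(3)*.01]).T
J1=J([.4865,0,.19]);J2=J([.47,.2,0])
A=np.vstack([J1,J2]);b=np.array([-.75,-4.8,-1.3,-2.9])
print(J1*.01,J2*.01);print(np.linalg.lstsq(A,b,rcond=None))
E
```

```text
{'time_s': 12.275, 'qpos': array([ 14.98823478,  21.22659956, -46.16435775, 114.20970944,
        19.26118901,  52.35486359, -26.21071566]), 'joint_velocities': array([-0.54475225,  0.80009113,  0.51515636,  0.25118851,  0.77839598,
       -0.93748369, -0.65499572]), 'effort': array([ 4.47031134e-02, -3.52575266e+01, -7.40320444e+00, -2.39157307e+01,
       -6.68921764e-02,  6.28715818e-03,  7.65303383e-03]), 'tool_pos': array([ 0.47025779,  0.19951725, -0.02887545]), 'tool_rot': array([-1.79987232e+02,  5.37940095e-03,  1.05004434e+02]), 'force': array([ 0.84362193, -0.24321799,  0.14217128]), 'wrist_torque': array([-0.01569513, -0.11673383, -0.03986825]), 'grip_width': 0.08701457121434458}
[[-3.08567003 -1.71393433  0.09593857]
 [-1.30822593  2.2798122  -2.39487202]] [[-2.90150077 -1.80082421 -0.1159107 ]
 [-1.52152934  2.63453259 -1.68901434]]
(array([0.0004287 , 0.00496312, 0.02452998]), array([1.33039552e-05]), np.int32(3), array([494.6127824 , 490.54759006,  60.69299281]))
```

The two viewpoints fit a pure vertical offset of about 25 mm or more, with almost none sideways. I'll probe a little further to get its exact value.

Emit:
{"name": "carry_out", "arguments": {"plan": [{"fingers": -1,"dx": 0,"dy": 0,"dz": 0.06,"rx": 0,"ry": 0,"rz": 0},{"fingers": -1,"dx": 0,"dy": 0,"dz": 0.06,"rx": 0,"ry": 0,"rz": 0}]}}

```text
time_s: 12.58
tool_pos: [0.4704, 0.1995, -0.0293]
tool_rot: [-179.9, 0.2, 105.0]
force: [-14.6, -6.6, 42.6]
grip_width: 0.0872
```

Emit:
{"name": "carry_out", "arguments": {"plan": [{"fingers": -1,"dx": 0,"dy": 0,"dz": 0.06,"rx": 0,"ry": 0,"rz": 0},{"fingers": -1,"dx": 0,"dy": 0,"dz": 0.06,"rx": 0,"ry": 0,"rz": 0}]}}

```text
time_s: 12.82
tool_pos: [0.4704, 0.1994, -0.0294]
tool_rot: [-179.9, 0.4, 105.0]
force: [-27.0, -12.5, 75.3]
grip_width: 0.087
```

```bash
python3 - <<'E'
from look import *
d=mk('s14.png',220,225,10,60)
E
```

```text
12.825 [ 0.47040376  0.19941478 -0.02944951] [-179.8541826     0.36959241  105.01637604] [-26.95545809 -12.5018844   75.31926913] 0.08697600367626583
```

View pics/s14.png

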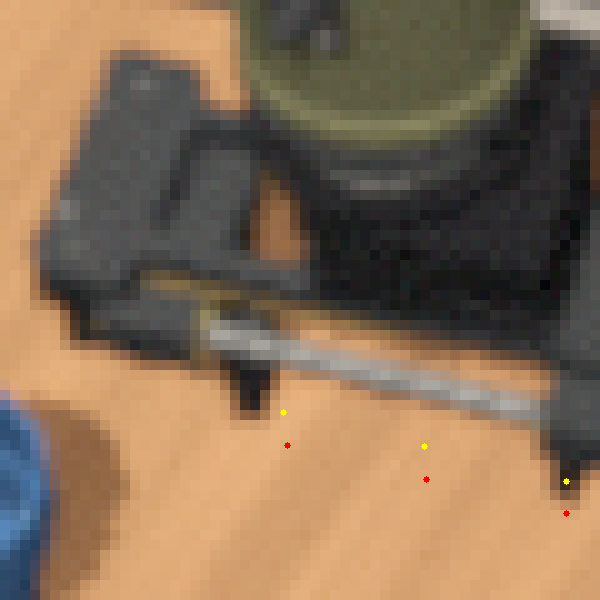

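Contact came at a reported z of −0.029, so the real fingertips are 29 mm above the reported TCP. The first squeeze was therefore right at the rim, at a true tip height of 0.103. I overshot the contact to 75 N at the fingertips because I batched two probe calls, so I'm backing off now. From here I'll use true tip z = reading + 0.029, and return to cup A.

Emit:
{"name": "carry_out", "arguments": {"plan": [{"fingers": -1,"dx": 0,"dy": 0,"dz": -0.5,"rx": 0,"ry": 0,"rz": 0},{"fingers": -1,"dx": 0,"dy": 0,"dz": -0.95,"rx": 0,"ry": 0,"rz": 0},{"fingers": -1,"dx": 0,"dy": 0,"dz": -0.95,"rx": 0,"ry": 0,"rz": 0},{"fingers": -1,"dx": 0,"dy": 0,"dz": -0.95,"rx": 0,"ry": 0,"rz": 0},{"fingers": -1,"dx": -0.9,"dy": -0.17,"dz": -0.95,"rx": 0,"ry": 0,"rz": 0},{"fingers": -1,"dx": -0.95,"dy": -0.17,"dz": -0.95,"rx": 0,"ry": 0,"rz": 0},{"fingers": -1,"dx": -0.95,"dy": -0.17,"dz": -0.9,"rx": 0,"ry": 0,"rz": 0},{"fingers": -1,"dx": -0.96,"dy": -0.17,"dz": 0,"rx": 0,"ry": 0,"rz": 0},{"fingers": -1,"dx": -0.96,"dy": -0.17,"dz": 0,"rx": 0,"ry": 0,"rz": 0},{"fingers": -1,"dx": -0.96,"dy": -0.18,"dz": 0,"rx": 0,"ry": 0,"rz": 0},{"fingers": -1,"dx": -0.98,"dy": -0.18,"dz": 0,"rx": 0,"ry": 0,"rz": 0},{"fingers": -1,"dx": 0,"dy": 0,"dz": 0,"rx": 0,"ry": 0,"rz": 0}]}}

```text
time_s: 14.38
tool_pos: [0.4869, -0.0054, 0.1483]
tool_rot: [-180.0, 0.0, 104.7]
force: [-0.2, 0.7, 0.6]
grip_width: 0.0872
```

```bash
sed -i 's/(.02,(0,255,255))/(.029,(0,255,255))/' look.py; python3 - <<'E'
from look import *
from meas import cup
d=mk('s15.png',240,130,6,100);print(cup(d,(270,180,310,225),.103))
E
```

```text
14.375 [ 0.48690657 -0.00538344  0.14831825] [-1.79964840e+02  2.39229218e-02  1.04741703e+02] [-0.2299352   0.67926284  0.63162409] 0.08718436985648348
(array([0.48717224, 0.00233169]), array([0.48761668, 0.00148106, 0.0302249 ]), np.float64(0.0009025345066462582))
```

View pics/s15.png

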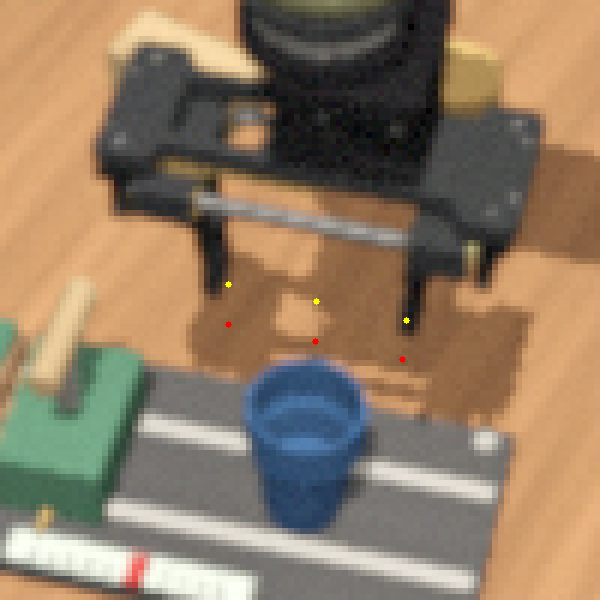

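The gripper lines up over the cup with the 29 mm correction applied. I'm descending to a true tip height of 0.078.

Emit:
{"name": "carry_out", "arguments": {"plan": [{"fingers": -1,"dx": 0,"dy": 0,"dz": 0.6,"rx": 0,"ry": 0,"rz": 0},{"fingers": -1,"dx": 0,"dy": 0,"dz": 0.6,"rx": 0,"ry": 0,"rz": 0},{"fingers": -1,"dx": 0,"dy": 0,"dz": 0.6,"rx": 0,"ry": 0,"rz": 0},{"fingers": -1,"dx": 0,"dy": 0,"dz": 0.5,"rx": 0,"ry": 0,"rz": 0},{"fingers": -1,"dx": 0,"dy": 0,"dz": 0.5,"rx": 0,"ry": 0,"rz": 0},{"fingers": -1,"dx": 0,"dy": 0,"dz": 0.5,"rx": 0,"ry": 0,"rz": 0},{"fingers": -1,"dx": 0,"dy": 0,"dz": 0,"rx": 0,"ry": 0,"rz": 0}]}}

```text
time_s: 15.3
tool_pos: [0.486, -0.0027, 0.0483]
tool_rot: [-179.9, -0.1, 105.0]
force: [0.2, 1.3, 0.1]
grip_width: 0.087
```

```bash
python3 - <<'E'
from look import *
d=mk('s16.png',265,165,10,60)
E
```

```text
15.3 [ 0.48595224 -0.00266792  0.04830095] [-1.79870318e+02 -6.98438226e-02  1.05019519e+02] [0.243346   1.33621628 0.1439877 ] 0.08704921437707726
```

View pics/s16.png

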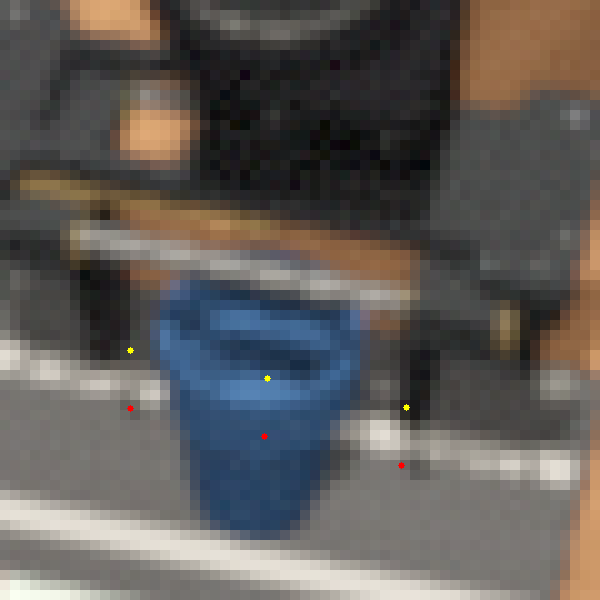

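Emit:
{"name": "carry_out", "arguments": {"plan": [{"fingers": -1,"dx": 0,"dy": 0.08,"dz": 0,"rx": 0,"ry": 0,"rz": 0},{"fingers": 0,"dx": 0,"dy": 0,"dz": 0,"rx": 0,"ry": 0,"rz": 0},{"fingers": 0.5,"dx": 0,"dy": 0,"dz": 0,"rx": 0,"ry": 0,"rz": 0},{"fingers": 1,"dx": 0,"dy": 0,"dz": 0,"rx": 0,"ry": 0,"rz": 0},{"fingers": 1,"dx": 0,"dy": 0,"dz": 0,"rx": 0,"ry": 0,"rz": 0}], "force": 20}}

```text
time_s: 15.98
tool_pos: [0.4892, -0.0023, 0.0497]
tool_rot: [-180.0, 0.0, 105.0]
force: [-1.1, 0.1, 0.5]
grip_width: 0.0606
```

```bash
python3 - <<'E'
from look import *
d=mk('s17.png',265,165,10,60)
E
```

```text
15.975 [ 0.48915998 -0.00228286  0.04968699] [-1.79978847e+02  1.35076638e-02  1.05004464e+02] [-1.12589144  0.08096606  0.51407119] 0.06056031864524727
```

View pics/s17.png

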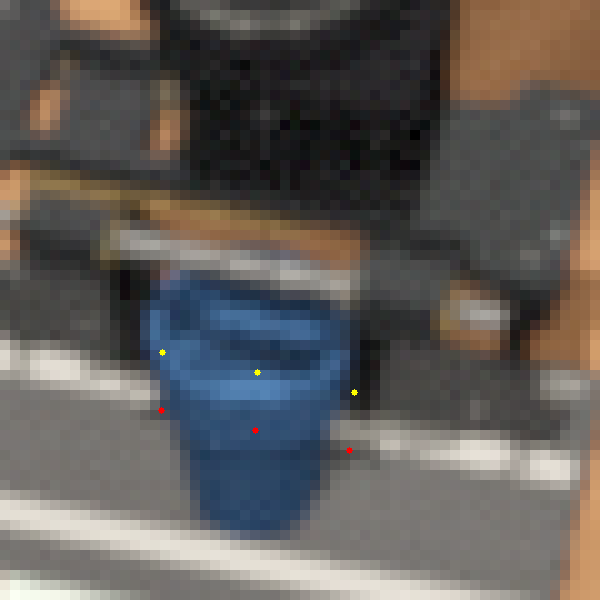

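Emit:
{"name": "carry_out", "arguments": {"plan": [{"fingers": 1,"dx": 0,"dy": 0,"dz": 0,"rx": 0,"ry": 0,"rz": 0}]}}

```text
time_s: 16.15
tool_pos: [0.4892, -0.0023, 0.0497]
tool_rot: [-180.0, 0.0, 105.0]
force: [-1.9, -0.5, 2.1]
grip_width: 0.0606
```

```bash
python3 - <<'E'
from look import *
d=mk('s18.png',265,165,10,60)
E
```

```text
16.15 [ 0.48920674 -0.00230264  0.04970663] [-1.79978533e+02  1.35887912e-02  1.05004181e+02] [-1.94430786 -0.47626988  2.10319578] 0.060617302060954836
```

View pics/s18.png

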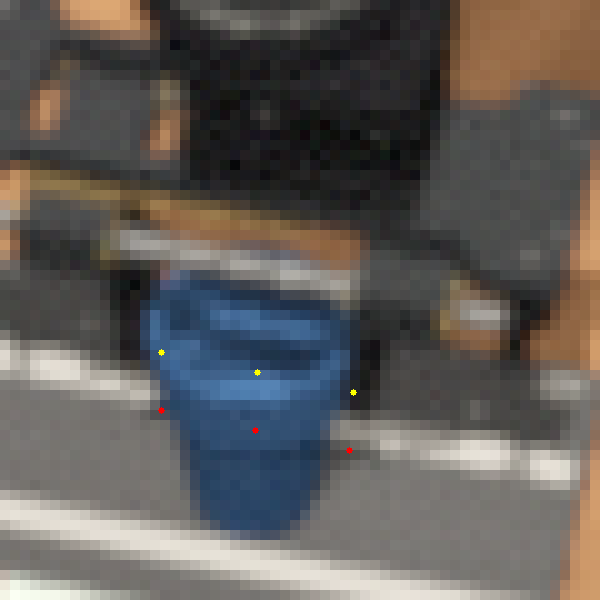

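The grip is stable at 60.6 mm against a 62 mm collar. Lifting, then checking.

Emit:
{"name": "carry_out", "arguments": {"plan": [{"fingers": 1,"dx": 0,"dy": 0,"dz": -0.3,"rx": 0,"ry": 0,"rz": 0},{"fingers": 1,"dx": 0,"dy": 0,"dz": -0.8,"rx": 0,"ry": 0,"rz": 0},{"fingers": 1,"dx": 0,"dy": 0,"dz": -0.9,"rx": 0,"ry": 0,"rz": 0},{"fingers": 1,"dx": 0,"dy": 0,"dz": -0.9,"rx": 0,"ry": 0,"rz": 0},{"fingers": 1,"dx": 0,"dy": 0,"dz": -0.4,"rx": 0,"ry": 0,"rz": 0}]}}

```text
time_s: 16.82
tool_pos: [0.4904, -0.002, 0.1504]
tool_rot: [179.9, 0.1, 105.0]
force: [-0.3, 0.6, -1.0]
grip_width: 0.0609
```

```bash
python3 - <<'E'
from look import *
from meas import cup
d=mk('s19.png',240,120,6,100);print(cup(d,(195,255,235,298),.085))
t=grab('top');save(t,'t19.png',(140,180,340,300),4)
print(cup(t,(150,190,195,230),.085))
E
```

```text
16.825 [ 0.49035065 -0.00202966  0.15038877] [1.79853795e+02 7.31221296e-02 1.05014848e+02] [-0.30066844  0.62897487 -1.03436128] 0.06086569202175162
(array([0.54572677, 0.31760236]), array([0.54811138, 0.31569554, 0.02859863]), np.float64(0.0012528087436463043))
(array([ -63.46208501, -346.79695215]), array([-6.34620850e+01, -3.46796952e+02,  3.10000000e-02]), np.float64(nan))
  return _methods._mean(a, axis=axis, dtype=dtype,
  ret = ret.dtype.type(ret / rcount)
```

View pics/s19.png

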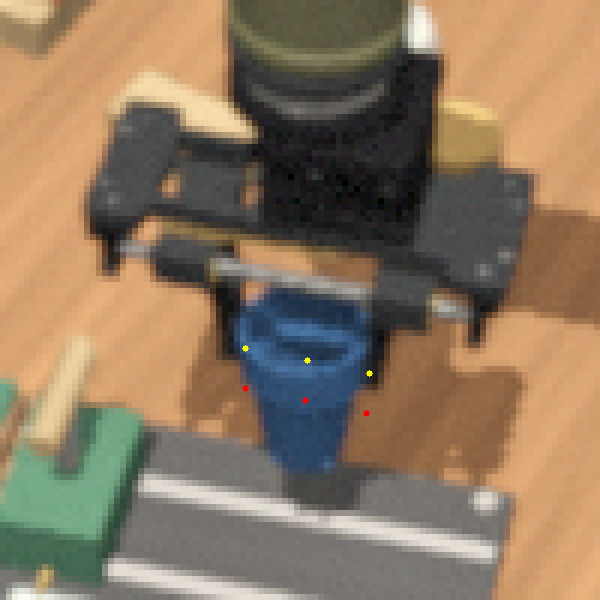

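The cup is held upright and lifted. Next I'll carry it over cup B.

Emit:
{"name": "carry_out", "arguments": {"plan": [{"fingers": 1,"dx": 0.5,"dy": 0.24,"dz": 0,"rx": 0,"ry": 0,"rz": 0},{"fingers": 1,"dx": 0.93,"dy": 0.45,"dz": 0,"rx": 0,"ry": 0,"rz": 0},{"fingers": 1,"dx": 0.95,"dy": 0.45,"dz": 0,"rx": 0,"ry": 0,"rz": 0},{"fingers": 1,"dx": 0.95,"dy": 0.45,"dz": 0,"rx": 0,"ry": 0,"rz": 0},{"fingers": 1,"dx": 0.95,"dy": 0.45,"dz": 0,"rx": 0,"ry": 0,"rz": 0},{"fingers": 1,"dx": 0.95,"dy": 0.45,"dz": 0,"rx": 0,"ry": 0,"rz": 0},{"fingers": 1,"dx": 0.95,"dy": 0.45,"dz": 0,"rx": 0,"ry": 0,"rz": 0},{"fingers": 1,"dx": 0.95,"dy": 0.45,"dz": 0,"rx": 0,"ry": 0,"rz": 0},{"fingers": 1,"dx": 0.95,"dy": 0.45,"dz": 0,"rx": 0,"ry": 0,"rz": 0},{"fingers": 1,"dx": 0.9,"dy": 0.45,"dz": 0,"rx": 0,"ry": 0,"rz": 0},{"fingers": 1,"dx": 0.65,"dy": 0.31,"dz": 0,"rx": 0,"ry": 0,"rz": 0},{"fingers": 1,"dx": 0,"dy": 0,"dz": 0,"rx": 0,"ry": 0,"rz": 0}]}}

```text
time_s: 18.42
tool_pos: [0.5462, 0.3145, 0.1469]
tool_rot: [-179.8, -0.1, 105.2]
force: [-0.4, -0.3, -1.1]
grip_width: 0.061
```

Emit:
{"name": "carry_out", "arguments": {"plan": [{"fingers": 1,"dx": 0,"dy": 0,"dz": 0,"rx": 0,"ry": 0,"rz": 0}]}}

```text
time_s: 18.55
tool_pos: [0.5475, 0.3113, 0.1475]
tool_rot: [-179.9, 0.1, 105.0]
force: [0.5, -1.4, -0.3]
grip_width: 0.0611
```

```bash
python3 - <<'E'
from look import *
d=mk('s20.png',165,205,6,100)
save(d,'s20b.png',(175,210,255,300),7)
np.save('side20.npy',d,allow_pickle=True)
E
```

```text
18.55 [0.54753269 0.31132521 0.14749569] [-1.79893251e+02  6.74835638e-02  1.04983201e+02] [ 0.53963985 -1.37574534 -0.25330062] 0.061139609410510186
```

View pics/s20b.png

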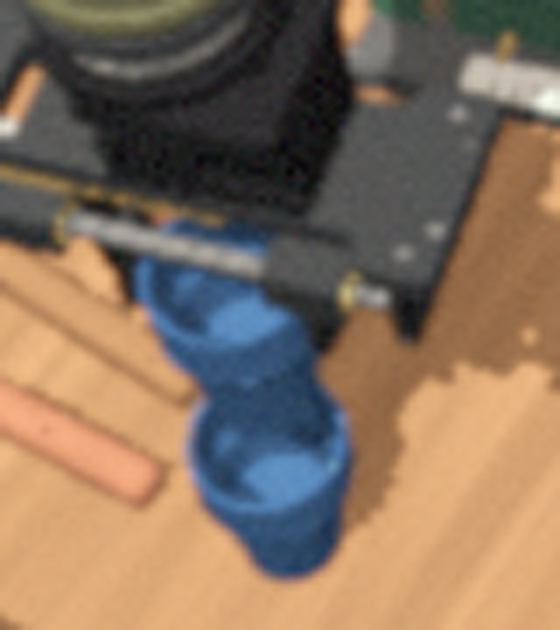

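```bash
python3 - <<'E'
from h import *
d=np.load('side20.npy',allow_pickle=True).item()
x0,y0,s=175,210,9
im=cv2.cvtColor(d["color"],cv2.COLOR_RGB2BGR)[y0:y0+66,x0:x0+75];im=cv2.resize(im,None,fx=s,fy=s,interpolation=cv2.INTER_CUBIC)
c=(.547,.3166)
def ring(c,z,R,col):
  p=[(proj(d,[c[0]+R*np.cos(t),c[1]+R*np.sin(t),z])-[x0,y0]+.5)*s for t in np.linspace(0,6.28,50)]
  cv2.polylines(im,[np.int32(p)],True,col,1)
ring(c,.085,.031,(0,0,255));ring(c,.058,.031,(0,0,255))
zf=.1475-.0497+.018
ring(c,zf+.085,.031,(0,255,255));ring(c,zf+.058,.031,(0,255,255))
cv2.imwrite('pics/s21.png',im)
E
```

```text
(no output)
```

View pics/s21.png

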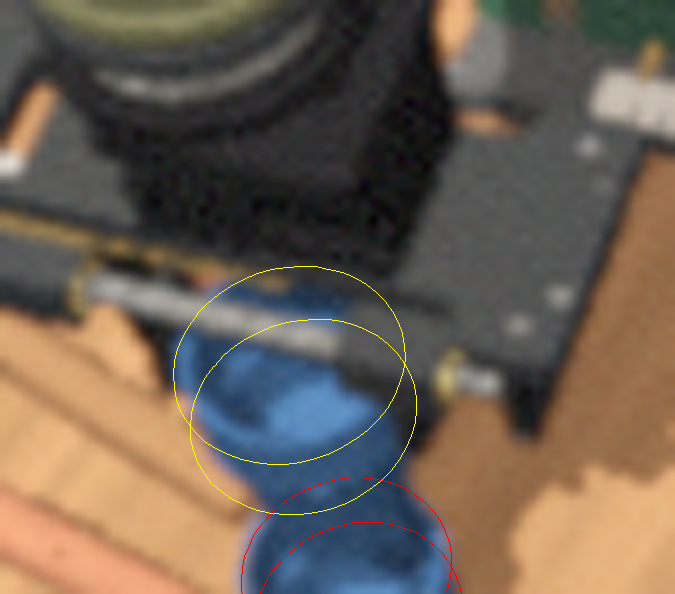

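The held cup's rim lines up with cup B's to within about 2 mm. I'm lowering in stages and watching the force.

Emit:
{"name": "carry_out", "arguments": {"plan": [{"fingers": 1,"dx": 0,"dy": 0,"dz": 0.5,"rx": 0,"ry": 0,"rz": 0},{"fingers": 1,"dx": 0,"dy": 0,"dz": 0.5,"rx": 0,"ry": 0,"rz": 0},{"fingers": 1,"dx": 0,"dy": 0,"dz": 0.4,"rx": 0,"ry": 0,"rz": 0},{"fingers": 1,"dx": 0,"dy": 0,"dz": 0.3,"rx": 0,"ry": 0,"rz": 0},{"fingers": 1,"dx": 0,"dy": 0,"dz": 0.3,"rx": 0,"ry": 0,"rz": 0}]}}

```text
time_s: 19.23
tool_pos: [0.5478, 0.3127, 0.088]
tool_rot: [-180.0, -0.0, 105.0]
force: [0.6, 0.4, -1.5]
grip_width: 0.0611
```

Emit:
{"name": "carry_out", "arguments": {"plan": [{"fingers": 1,"dx": 0,"dy": 0,"dz": 0.2,"rx": 0,"ry": 0,"rz": 0},{"fingers": 1,"dx": 0,"dy": 0,"dz": 0.2,"rx": 0,"ry": 0,"rz": 0}]}}

```text
time_s: 19.48
tool_pos: [0.5481, 0.313, 0.0766]
tool_rot: [180.0, -0.0, 105.0]
force: [0.2, 0.5, -0.5]
grip_width: 0.061
```

```bash
python3 - <<'E'
from look import *
d=mk('s22.png',175,225,8,75)
E
```

```text
19.475 [0.54811764 0.31298918 0.07656097] [ 1.79951041e+02 -1.60735185e-02  1.05017123e+02] [ 0.23858611  0.54481799 -0.48962627] 0.06096866909482919
```

View pics/s22.png

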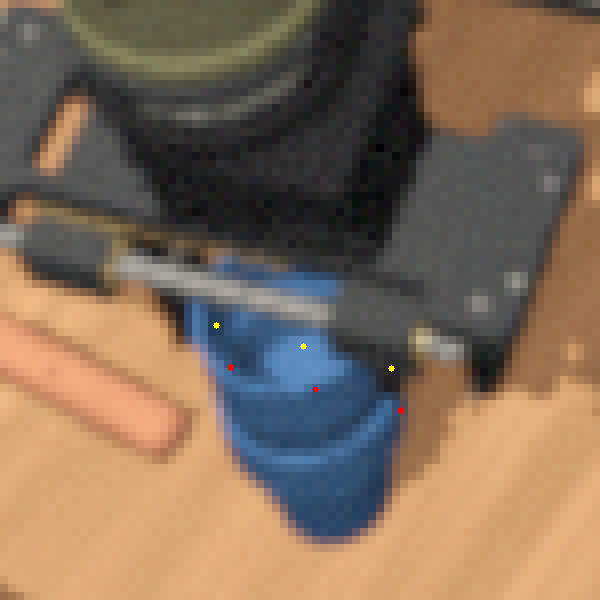

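Cup A is going into cup B cleanly, with about 13 mm left. Continuing gently.

Emit:
{"name": "carry_out", "arguments": {"plan": [{"fingers": 1,"dx": 0,"dy": 0,"dz": 0.15,"rx": 0,"ry": 0,"rz": 0},{"fingers": 1,"dx": 0,"dy": 0,"dz": 0.1,"rx": 0,"ry": 0,"rz": 0},{"fingers": 1,"dx": 0,"dy": 0,"dz": 0,"rx": 0,"ry": 0,"rz": 0}]}}

```text
time_s: 19.9
tool_pos: [0.5479, 0.3127, 0.0691]
tool_rot: [180.0, -0.0, 105.0]
force: [0.0, 0.5, -1.7]
grip_width: 0.061
```

Emit:
{"name": "carry_out", "arguments": {"plan": [{"fingers": 1,"dx": 0,"dy": 0,"dz": 0.1,"rx": 0,"ry": 0,"rz": 0},{"fingers": 1,"dx": 0,"dy": 0,"dz": 0.05,"rx": 0,"ry": 0,"rz": 0}]}}

```text
time_s: 20.15
tool_pos: [0.5479, 0.3129, 0.0647]
tool_rot: [180.0, -0.0, 105.0]
force: [0.9, 1.4, 0.7]
grip_width: 0.0607
```

Emit:
{"name": "carry_out", "arguments": {"plan": [{"fingers": 1,"dx": 0,"dy": 0,"dz": 0.05,"rx": 0,"ry": 0,"rz": 0},{"fingers": 1,"dx": 0,"dy": 0,"dz": 0,"rx": 0,"ry": 0,"rz": 0}]}}

```text
time_s: 20.4
tool_pos: [0.5482, 0.3131, 0.0637]
tool_rot: [179.9, -0.0, 105.0]
force: [0.7, 1.4, 3.9]
grip_width: 0.0608
```

Contact came at 0.0637, exactly the predicted height for fully nested. Releasing and rising.

Emit:
{"name": "carry_out", "arguments": {"plan": [{"fingers": -1,"dx": 0,"dy": 0,"dz": 0,"rx": 0,"ry": 0,"rz": 0},{"fingers": -1,"dx": 0,"dy": 0,"dz": 0,"rx": 0,"ry": 0,"rz": 0},{"fingers": -1,"dx": 0,"dy": 0,"dz": 0,"rx": 0,"ry": 0,"rz": 0},{"fingers": -1,"dx": 0,"dy": 0,"dz": 0,"rx": 0,"ry": 0,"rz": 0},{"fingers": -1,"dx": 0,"dy": 0,"dz": -0.4,"rx": 0,"ry": 0,"rz": 0},{"fingers": -1,"dx": 0,"dy": 0,"dz": -0.8,"rx": 0,"ry": 0,"rz": 0},{"fingers": -1,"dx": 0,"dy": 0,"dz": -0.9,"rx": 0,"ry": 0,"rz": 0},{"fingers": -1,"dx": 0,"dy": 0,"dz": -0.9,"rx": 0,"ry": 0,"rz": 0}]}}

```text
time_s: 21.4
tool_pos: [0.5479, 0.3129, 0.1549]
tool_rot: [180.0, -0.0, 105.0]
force: [1.6, -0.2, -0.3]
grip_width: 0.0869
```

```bash
python3 - <<'E'
from look import *
from meas import cup
d=mk('s23.png',175,225,8,75)
print(cup(d,(195,240,240,298),.117))
d=grab("top");save(d,'t23.png',(220,150,350,290),4)
E
```

```text
21.4 [0.54786505 0.31285923 0.15490006] [ 1.79956830e+02 -6.66599236e-03  1.05022867e+02] [ 1.55340886 -0.15153624 -0.32494418] 0.08690857585570316
(array([0.5443621, 0.316239 ]), array([0.54687922, 0.31418028, 0.02845296]), np.float64(0.0012874386751051234))
```

View pics/s23.png

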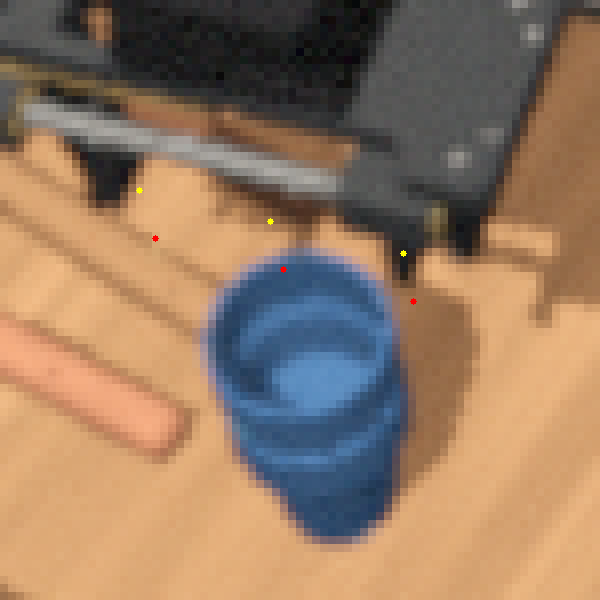

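View pics/t23.png

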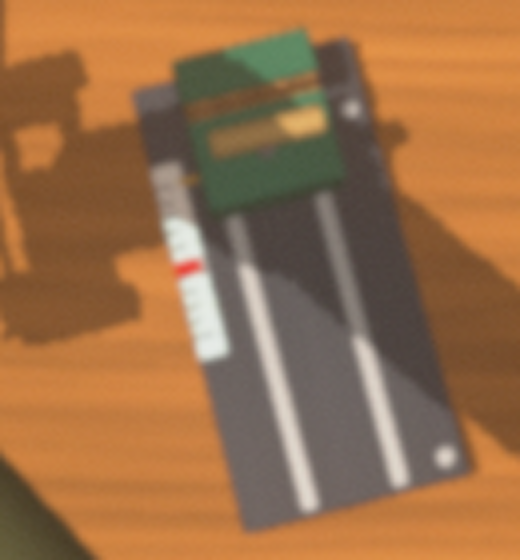

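Cup A stands fully nested and upright: its rim centre is at z=0.117, above cup B's axis, and the bed is clear. Next I'll move over the crossbar.

Emit:
{"name": "carry_out", "arguments": {"plan": [{"fingers": -1,"dx": -0.8,"dy": -0.04,"dz": 0,"rx": 0,"ry": 0,"rz": 0},{"fingers": -1,"dx": -1,"dy": -0.04,"dz": 0,"rx": 0,"ry": 0,"rz": 0},{"fingers": -1,"dx": -1,"dy": -0.04,"dz": 0,"rx": 0,"ry": 0,"rz": 0},{"fingers": -1,"dx": -1,"dy": -0.04,"dz": 0,"rx": 0,"ry": 0,"rz": 0},{"fingers": -1,"dx": -1,"dy": -0.04,"dz": 0,"rx": 0,"ry": 0,"rz": 0},{"fingers": -1,"dx": -1,"dy": -0.04,"dz": 0,"rx": 0,"ry": 0,"rz": 0},{"fingers": -1,"dx": -1,"dy": -0.04,"dz": 0,"rx": 0,"ry": 0,"rz": 0},{"fingers": -1,"dx": -1,"dy": -0.05,"dz": 0,"rx": 0,"ry": 0,"rz": 0},{"fingers": -1,"dx": -1,"dy": -0.05,"dz": 0,"rx": 0,"ry": 0,"rz": 0},{"fingers": -1,"dx": -1,"dy": -0.05,"dz": 0,"rx": 0,"ry": 0,"rz": 0},{"fingers": -1,"dx": 0,"dy": 0,"dz": 0.5,"rx": 0,"ry": 0,"rz": 0},{"fingers": -1,"dx": 0,"dy": 0,"dz": 0,"rx": 0,"ry": 0,"rz": 0}]}}

```text
time_s: 23.0
tool_pos: [0.6099, 0.0262, 0.1363]
tool_rot: [-179.8, -0.1, 105.1]
force: [0.3, 0.9, -0.2]
grip_width: 0.0872
```

```bash
python3 - <<'E'
from look import *
d=mk('s24.png',190,110,6,100)
E
```

```text
23.0 [0.60989186 0.02624407 0.13627503] [-1.79821245e+02 -9.85994873e-02  1.05056548e+02] [ 0.32165787  0.90225548 -0.17507659] 0.0871775364056021
```

View pics/s24.png

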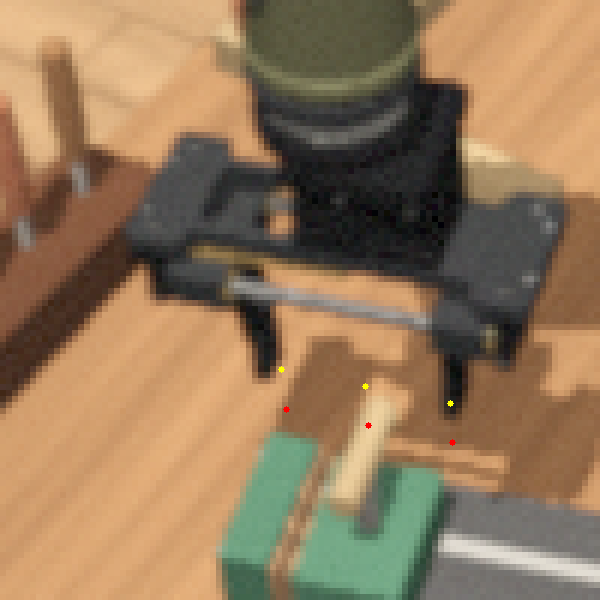

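The fingers straddle the bar along the vise's x. Descending to grasp height.

Emit:
{"name": "carry_out", "arguments": {"plan": [{"fingers": -1,"dx": 0,"dy": 0,"dz": 0.5,"rx": 0,"ry": 0,"rz": 0},{"fingers": -1,"dx": 0,"dy": 0,"dz": 0.5,"rx": 0,"ry": 0,"rz": 0},{"fingers": -1,"dx": 0,"dy": 0,"dz": 0.5,"rx": 0,"ry": 0,"rz": 0},{"fingers": -1,"dx": 0,"dy": 0,"dz": 0.5,"rx": 0,"ry": 0,"rz": 0},{"fingers": -1,"dx": 0,"dy": 0,"dz": 0.35,"rx": 0,"ry": 0,"rz": 0},{"fingers": -1,"dx": 0,"dy": 0,"dz": 0,"rx": 0,"ry": 0,"rz": 0}]}}

```text
time_s: 23.8
tool_pos: [0.6108, 0.0252, 0.0665]
tool_rot: [-179.9, -0.0, 105.0]
force: [-0.2, 0.3, -0.4]
grip_width: 0.0869
```

```bash
python3 - <<'E'
from look import *
d=mk('s25.png',190,120,6,100)
E
```

```text
23.8 [0.61077991 0.02522019 0.06650137] [-1.79898823e+02 -3.29794929e-02  1.05008786e+02] [-0.24920309  0.34084452 -0.36589395] 0.08694333977377378
```

View pics/s25.png

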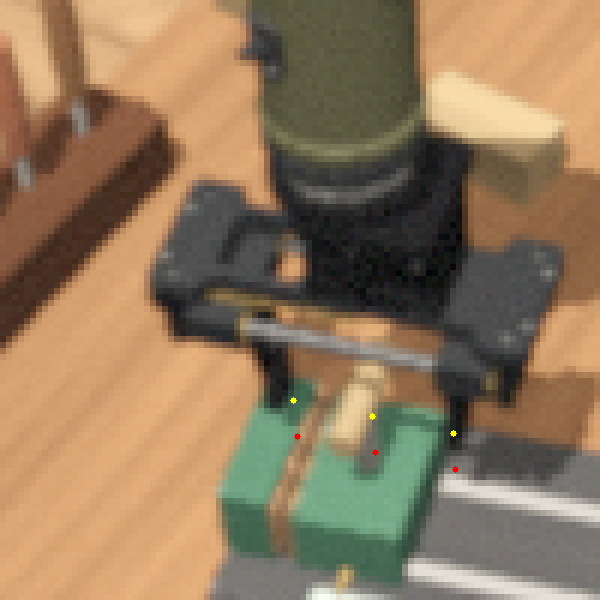

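Emit:
{"name": "carry_out", "arguments": {"plan": [{"fingers": 1,"dx": 0,"dy": 0,"dz": 0,"rx": 0,"ry": 0,"rz": 0},{"fingers": 1,"dx": 0,"dy": 0,"dz": 0,"rx": 0,"ry": 0,"rz": 0},{"fingers": 1,"dx": 0,"dy": 0,"dz": 0,"rx": 0,"ry": 0,"rz": 0},{"fingers": 1,"dx": 0,"dy": 0,"dz": 0,"rx": 0,"ry": 0,"rz": 0},{"fingers": 1,"dx": 0,"dy": 0,"dz": 0,"rx": 0,"ry": 0,"rz": 0},{"fingers": 1,"dx": 0,"dy": 0,"dz": 0,"rx": 0,"ry": 0,"rz": 0},{"fingers": 1,"dx": 0,"dy": 0,"dz": 0,"rx": 0,"ry": 0,"rz": 0},{"fingers": 1,"dx": 0,"dy": 0,"dz": 0,"rx": 0,"ry": 0,"rz": 0},{"fingers": 1,"dx": 0,"dy": 0,"dz": 0,"rx": 0,"ry": 0,"rz": 0}], "force": 40}}

```text
time_s: 24.98
tool_pos: [0.6123, 0.0255, 0.0676]
tool_rot: [179.9, 0.0, 105.0]
force: [4.5, 0.5, -2.2]
grip_width: 0.0171
```

```bash
python3 - <<'E'
from look import *
d=mk('s26.png',190,120,6,100)
E
```

```text
24.975 [0.61226991 0.02548109 0.06764454] [1.79905335e+02 2.83963730e-03 1.05022294e+02] [ 4.50380309  0.53087084 -2.21450413] 0.01711419923145005
```

View pics/s26.png

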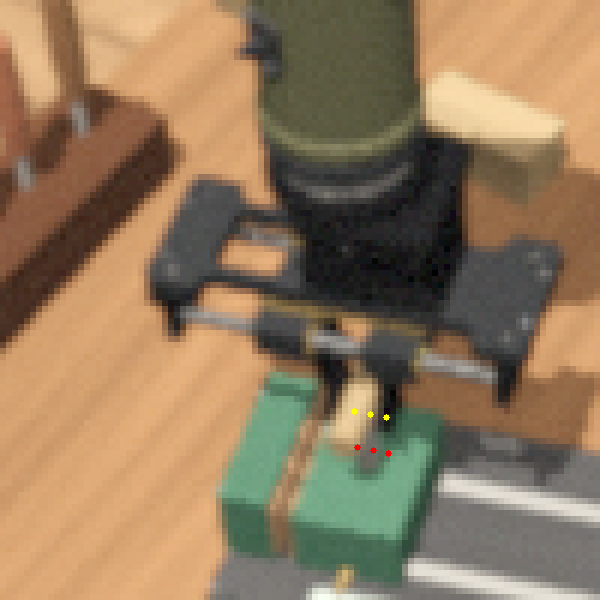

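The bar is gripped, with the width reading 17 mm for an 18 mm bar. Pulling along the vise's −x now, stopping short of the mark to check.

Emit:
{"name": "carry_out", "arguments": {"plan": [{"fingers": 1,"dx": 0,"dy": -0.2,"dz": 0,"rx": 0,"ry": 0,"rz": 0},{"fingers": 1,"dx": 0,"dy": -0.3,"dz": 0,"rx": 0,"ry": 0,"rz": 0},{"fingers": 1,"dx": 0,"dy": -0.3,"dz": 0,"rx": 0,"ry": 0,"rz": 0},{"fingers": 1,"dx": 0,"dy": -0.3,"dz": 0,"rx": 0,"ry": 0,"rz": 0},{"fingers": 1,"dx": 0,"dy": -0.3,"dz": 0,"rx": 0,"ry": 0,"rz": 0},{"fingers": 1,"dx": 0,"dy": -0.2,"dz": 0,"rx": 0,"ry": 0,"rz": 0},{"fingers": 1,"dx": 0,"dy": 0,"dz": 0,"rx": 0,"ry": 0,"rz": 0},{"fingers": 1,"dx": 0,"dy": 0,"dz": 0,"rx": 0,"ry": 0,"rz": 0}]}}

```text
time_s: 26.02
tool_pos: [0.5674, 0.0128, 0.0677]
tool_rot: [179.7, 0.0, 105.0]
force: [8.7, 0.7, -7.9]
grip_width: 0.017
```

```bash
python3 - <<'E'
from look import *
d=mk('s27.png',190,120,6,100);save(d,'s27b.png',(225,195,295,240),11)
t=grab('top');save(t,'t27.png',(245,180,305,240),10)
E
```

```text
26.025 [0.56741321 0.01283691 0.06768096] [1.79712432e+02 3.59523576e-02 1.05003571e+02] [ 8.70058344  0.68220726 -7.87230565] 0.0170312257668689
```

View pics/s27b.png

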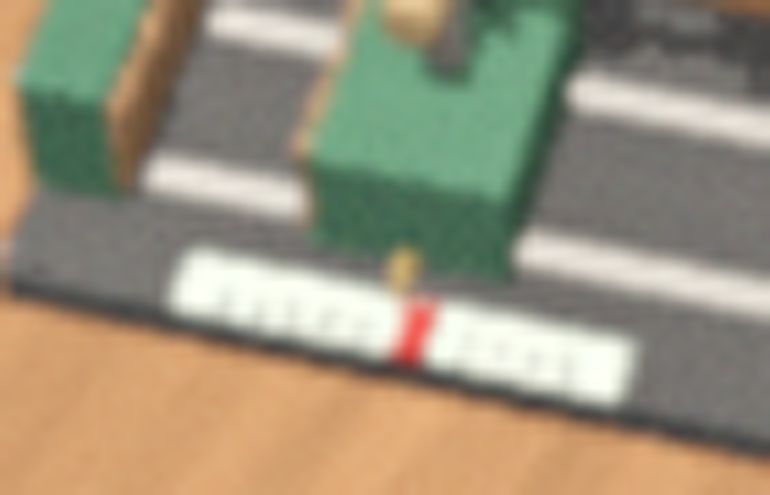

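View pics/t27.png

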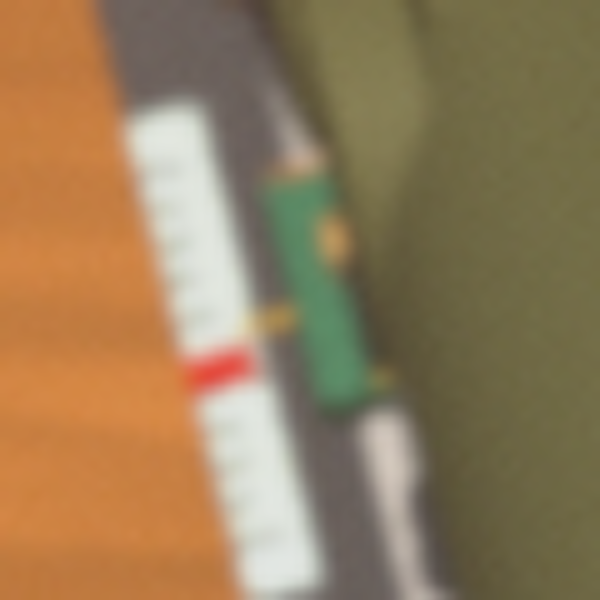

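View pics/s27.png

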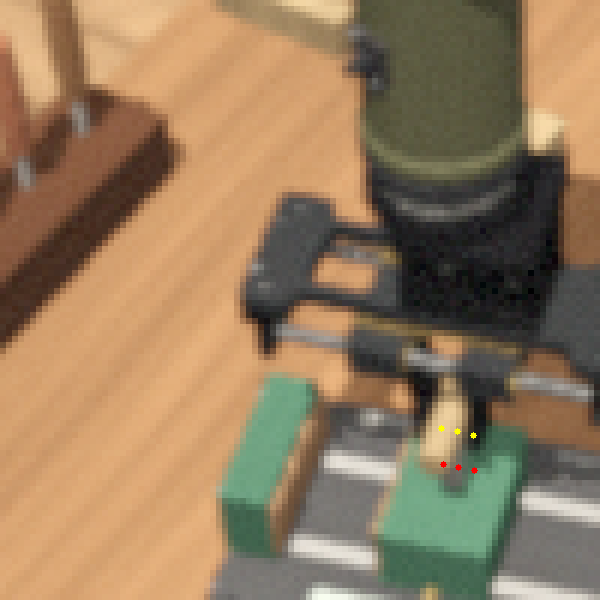

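```bash
cat > gap.py <<'E'
from h import *
def gap(d,x0,y0,s,ptr,mark):
  f=lambda q:((q[0]+.5)/s-.5+x0,(q[1]+.5)/s-.5+y0)
  P=onz(d,f(ptr),.024);M=onz(d,f(mark),.022)
  for a in(14.5,15.2,16): print(a,"gap mm along vise x",1e3*(P-M)[:2]@[np.cos(np.radians(a)),np.sin(np.radians(a))],"y",1e3*(P-M)[:2]@[-np.sin(np.radians(a)),np.cos(np.radians(a))])
E
python3 - <<'E'
from gap import *
T=np.load("top0.npy",allow_pickle=True).item();S=np.load("side0.npy",allow_pickle=True).item()
gap(T,245,180,10,(255,325),(221,370));gap(S,225,195,11,(400,287),(414,332))
# scale direction
f=lambda q,x0,y0,s:((q[0]+.5)/s-.5+x0,(q[1]+.5)/s-.5+y0)
for d,x0,y0,s,a,b in((T,245,180,10,(128,120),(240,590)),(T,245,180,10,(210,105),(325,575)),(S,225,195,11,(165,310),(618,405)),(S,225,195,11,(190,248),(638,340))):
  A=onz(d,f(a,x0,y0,s),.02);B=onz(d,f(b,x0,y0,s),.02);v=A-B;print(np.degrees(np.arctan2(v[1],v[0])),np.linalg.norm(v))
E
```

```text
14.5 gap mm along vise x 9.121846973652296 y -11.25732684093836
15.2 gap mm along vise x 8.983635435696954 y -11.367928314909925
16 gap mm along vise x 8.82403868171756 y -11.492251352889607
14.5 gap mm along vise x 7.950996299752823 y -12.542684956623209
15.2 gap mm along vise x 7.797168921607922 y -12.63888622022118
16 gap mm along vise x 7.61994247615 y -12.746519710883842
14.695875191950913 0.12676966758767105
14.884209121040135 0.12700287435625507
15.919500637215117 0.13267195873778626
16.02682315744049 0.13252619432405133
```

The pointer is 8 to 9 mm short of the mark in both views. Pulling 8.5 mm more.

Emit:
{"name": "carry_out", "arguments": {"plan": [{"fingers": 1,"dx": 0,"dy": -0.14,"dz": 0,"rx": 0,"ry": 0,"rz": 0},{"fingers": 1,"dx": 0,"dy": -0.14,"dz": 0,"rx": 0,"ry": 0,"rz": 0},{"fingers": 1,"dx": 0,"dy": 0,"dz": 0,"rx": 0,"ry": 0,"rz": 0},{"fingers": 1,"dx": 0,"dy": 0,"dz": 0,"rx": 0,"ry": 0,"rz": 0}]}}

```text
time_s: 26.62
tool_pos: [0.5596, 0.0107, 0.0677]
tool_rot: [179.7, 0.0, 105.0]
force: [9.9, 1.2, -9.0]
grip_width: 0.0168
```

```bash
python3 - <<'E'
from look import *
d=mk('s28.png',190,120,6,100);save(d,'s28b.png',(245,205,285,235),18)
t=grab('top');save(t,'t28.png',(255,200,290,230),18)
E
```

```text
26.625 [0.55956446 0.01068761 0.06765717] [1.79682953e+02 3.93430572e-02 1.05008777e+02] [ 9.9497769   1.18620067 -8.9721077 ] 0.016786854929780257
```

View pics/s28b.png

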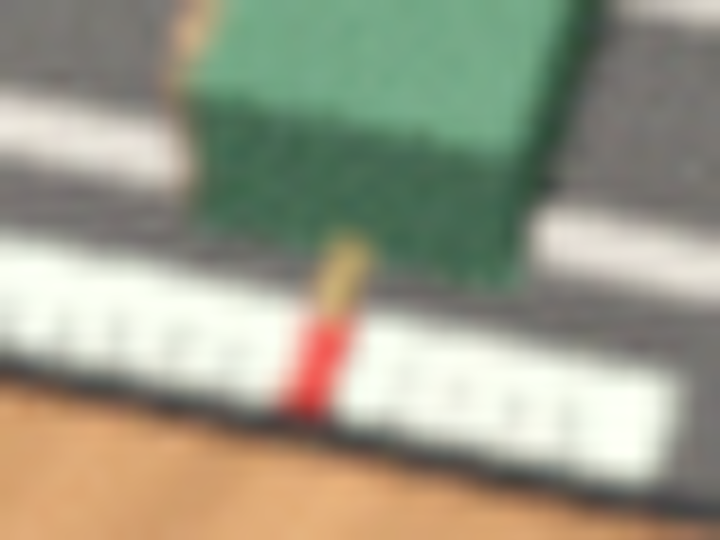

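View pics/t28.png

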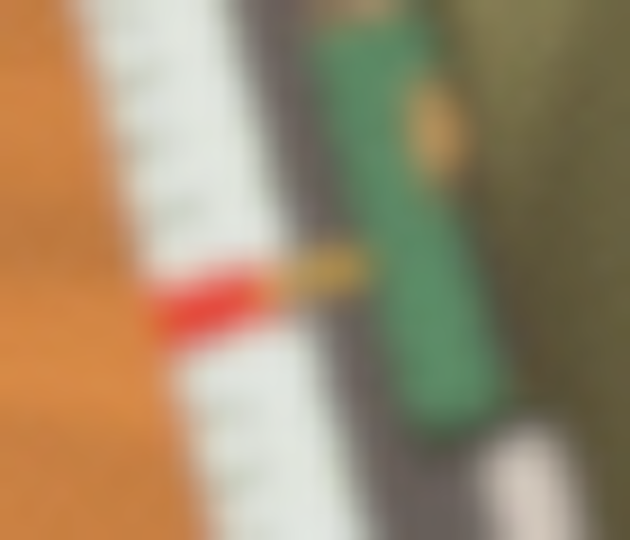

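The pointer is inside the red width: centred in the side view, and about 2 mm short of centre in the top view. A final nudge of about 1 mm, then a last check.

Emit:
{"name": "carry_out", "arguments": {"plan": [{"fingers": 1,"dx": 0,"dy": -0.04,"dz": 0,"rx": 0,"ry": 0,"rz": 0},{"fingers": 1,"dx": 0,"dy": 0,"dz": 0,"rx": 0,"ry": 0,"rz": 0},{"fingers": 1,"dx": 0,"dy": 0,"dz": 0,"rx": 0,"ry": 0,"rz": 0},{"fingers": 1,"dx": 0,"dy": 0,"dz": 0,"rx": 0,"ry": 0,"rz": 0}]}}

```text
time_s: 27.22
tool_pos: [0.5587, 0.0104, 0.0677]
tool_rot: [179.6, 0.0, 105.0]
force: [10.1, 1.1, -8.1]
grip_width: 0.0168
```

```bash
python3 - <<'E'
from look import *
d=mk('s29.png',190,120,6,100);save(d,'s29b.png',(180,130,330,300),4)
t=grab('top');save(t,'t29.png',(255,200,290,230),18);save(t,'t29f.png')
s=sensors.get_obs();print(s['joint_velocities'])
E
```

```text
27.225 [0.55874635 0.01043309 0.06769426] [1.79646242e+02 3.83142639e-02 1.05011866e+02] [10.11558608  1.08154503 -8.09370511] 0.016796541387631633
[ 0.06927037 -0.07288452 -0.04316728  0.08611935  0.1209449   0.00577137
  0.03589305]
```

View pics/s29b.png

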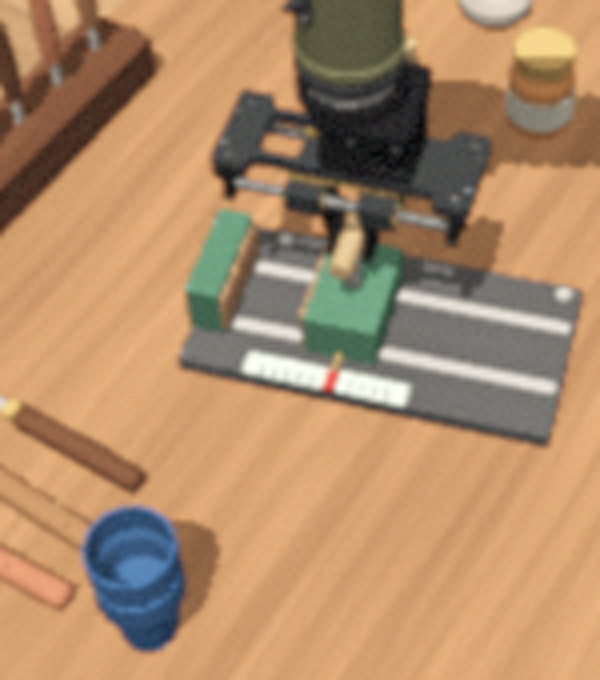

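View pics/t29.png

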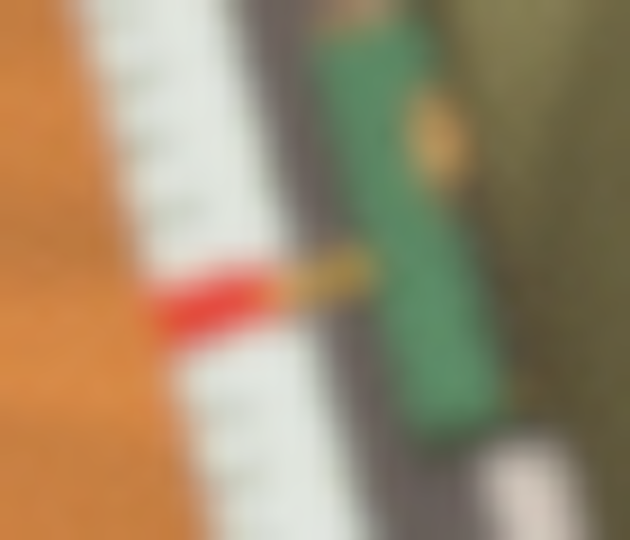

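View pics/t29f.png

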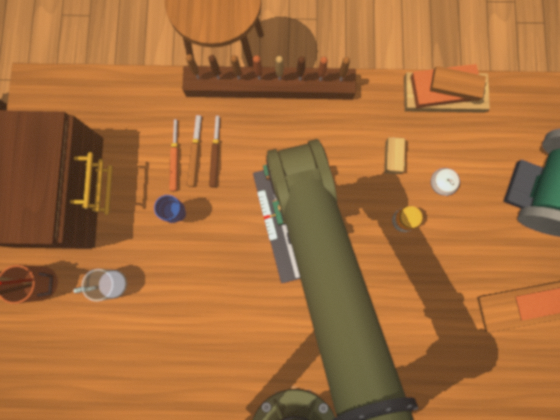

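The pointer lines up with the red mark in both views: in the side view it meets the mark at about (264,224), and in the top view at about (271,216). The cups are nested at (170,209) in the top view, the bystanders are where they were, and the arm is still and holding the bar. Handing in.

```bash
python3 -c "
from cell import ticket
print(ticket.sign_off())"
```

```text
the job is handed in; nothing more can be done
None
```

The blue cup stands fully nested in the bench cup and released. The arm is still holding the jaw open, with the brass pointer on the red mark. I handed in at about 27 s of the 45 s allowed.

**Last checks**
- **Cup:** it touched down at a reported TCP height of 0.0637, exactly the height predicted for full nesting. After release the picture shows it upright, with its rim above the bench cup.
- **Jaw:** the pointer is within the mark's width in both camera views, about 1 mm from its centre. The grip on the bar reads 17 mm for an 18 mm bar, against a horizontal pull of about 10 N.
- **Other things:** the jar, gouges, blank, pumpkin and mug looked unmoved in the last pictures.

**What went wrong or disagreed**
- **First grasp failed:** the fingers closed at the cup's rim and briefly tilted the cup. I backed out and it settled upright in the same place.
- **Tool height is off:** the reported TCP is about 29 mm lower than the real fingertips, which caused that failed grasp. I found this by touching the bench and corrected every later move for it.
- **Hard touch on the bench:** during that probe the fingertips pressed with about 80 N in total, because I sent two probe moves without checking between them. That is below the 120 N wrist limit. It was the fingertips rather than the gripper's body, so I don't think the 40 N limit applies, but I can't confirm how it is judged.
- **Cameras:** the side view reads y about 4–5 mm higher than the top view. I allowed for this when aiming.

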